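# Make up two microtome kits

## Robot

A 7-joint arm with a two-finger parallel gripper is mounted at the origin on a cart in front of the work surface, level with it; the furniture and walls round the work are solid. World frame = base frame: x ahead of the robot, y to its left, z up, the work surface at z = 0. Lengths are in mm, angles in rad, forces in N, time in s.
With the tool pointing down it reaches from about 375 to 925 mm from the base axis. Payload 3.1 kg.
Tool frame: the origin (TCP) lies midway between the tips of the shut fingers; the grasp point (between the pads) lies 19 mm behind it; z points along the fingers, x is the direction in which the jaws open and shut, and the axes are right-handed (so a half turn about z gives the same grasp; the last joint's range is limited). The gripper opens to 85 mm and grips with 20 to 120 N. Pads are 22 mm wide; open, the fingers measure 114 mm over their backs; the gripper's body (76 mm by 85 mm) begins 54 mm behind the grasp point. The pads swing forward as they close: fully open they stand 13 mm farther back than shut.
Start: joints at [-1.352, 0.383, 0.044, 1.598, -0.018, 1.161, -0.05], TCP at [202.47, 617.664, 231.269] pointing down, gripper open.
Joint ranges: [-2.61, 2.61], [-0.41, 2.15], [-1.48, 1.57], [0, 2.5], [-1.57, 4.71], [0.05, 1.97], [-2.85, 2.85]. Speed limits (rad/s): [2.79, 2.79, 3.14, 3.14, 3.14, 3.14, 3.14].

## Interface

Orientations are given as [roll, pitch, yaw] about the fixed x, y, z axes, in that order (R = Rz(yaw) Ry(pitch) Rx(roll)).
In Python, from rig import sensors, vision, order gives the robot as it stands.
- The arm moves only by the tool move_arm, never from a script. Its argument "commands" is a list of rows, each an object with "delta_pos": the shift along the tool's x, y, z each as a share of 0.5 m, from -1 to 1, a list of three; "twist": the turn, a rotation vector about the tool's x, y, z each as a share of pi rad, from -1 to 1, a list of three. A call has 1 to 10 rows; each row is the pose to reach, as a shift and turn from the pose measured when the call began, along the tool's axes at that moment, turning the shorter way round; what a row does not reach only later rows make up. A row lasts 1/12 s, in which the tool goes at most 41.7 mm and 7.16 degrees, less where a joint would pass 70% of its speed; a pose out of reach is approached as far as the arm can. A call with a number of a shift or a turn outside -1 to 1 is refused whole. A call with a gripper value outside its range is refused whole. "grip" is the opening, from -1 (shut) to 1 (fully open), so that 0 is half open, set as the call begins (left out, the last holds). The fingers move at their own pace and stop on an object; "force" is the grip in N (left out, the last holds). Time passes only in rows, so rows that repeat a pose let the fingers close. It gives the time, the measured TCP pose, the force and the opening at its end, in the units of the state.
- sensors.get_obs(): the state, without advancing time (a new reading comes with each control period).
- vision.camera(name): name is "scene" or "top"; returns a dict with "image" (480x640x3 uint8, red, green, blue), "range_z" (480x640 float32, mm along the optical axis (not along the pixel's ray), 0 where there is no reading), "fovy" (degrees; the focal length in pixels is half the picture's height over the tangent of half this angle, whatever the lens; pixels are square), "cx", "cy" (the principal point, pixels), "dist" ([k1, k2, p1, p2, k3] as OpenCV has them; the pictures are not rectified), "origin" and "attitude" of the camera in the world. Camera axes: x right, y down, z forward; pixel columns grow to the right and rows downward; lengths in mm; the calibration is good to about 2 mm. A picture is of the moment at which its call begins.
- order.sign_off(): hands the job in, once; it reports no verdict.
The state is a dict: "time": time; "joints": joint angles; "dq": joint speeds; "joint_torque": joint torques, N m; "position": TCP position; "tool_rot": TCP orientation; "contact_force": force on the tool from outside, world axes, zero at the start; "moment": the same for the moment, N m; "finger_gap": finger opening in mm.
Only numpy, scipy, OpenCV 4.12 (cv2) and the standard library are available. Lean on these libraries where they do the work, as an engineer would, in place of code of your own. Each camera call takes 0.05 s, during which the arm holds its last target.

## Task

Make up the two microtome kits from the stock on the bench: the blue tray gets the amber vial with the blue cap, the pink cassette and the yellow cassette; the white tray gets the white vial with the yellow cap and the turquoise cassette. Stand each vial upright in its tray's narrow end bay, marked with a grey disc, without ever knocking a vial over, and lay each cassette flat, wax block up, in a wide bay of its own. Leave the white cassette, the forceps and the marker pen where they lie.

Things in the scene. Friction and masses are not known exactly. Their poses are not given: they have to be found in the camera images.
- vial_amber: small round screw-cap vial (mm), amber body, blue cap; loose, stands upright, 27 in diameter, 50 high, straight body up to about 38, cap 16 in diameter above 41; origin at the centre of its underside, z up. About 30 g.
- vial_white: small round screw-cap vial (mm), white body, yellow cap; loose, stands upright, 27 in diameter, 50 high, straight body up to about 38, cap 16 in diameter above 41; origin at the centre of its underside, z up. About 30 g.
- cassette_pink: tissue cassette (mm), pink plastic base with a cream wax block (reddish tissue) on top; loose, lies flat, 28 (its x) x 41 (its y) x 10 high; base plate 28 x 40 x 2, block 24 wide (x) x 34 long (y) above it up to 9; origin at the centre of the underside, z up. Grip across the 28 mm side (fingers closing along its x). About 15 g.
- cassette_yellow: tissue cassette (mm), yellow plastic base with a cream wax block (reddish tissue) on top; loose, lies flat, 28 (its x) x 41 (its y) x 10 high; base plate 28 x 40 x 2, block 24 wide (x) x 34 long (y) above it up to 9; origin at the centre of the underside, z up. Grip across the 28 mm side (fingers closing along its x). About 15 g.
- cassette_turquoise: tissue cassette (mm), turquoise plastic base with a cream wax block (reddish tissue) on top; loose, lies flat, 28 (its x) x 41 (its y) x 10 high; base plate 28 x 40 x 2, block 24 wide (x) x 34 long (y) above it up to 9; origin at the centre of the underside, z up. Grip across the 28 mm side (fingers closing along its x). About 15 g.
- blue_tray: Blue plastic kit tray, fixed, mm: 108 (its x) x 184 (its y) x 12 high, 5 lips past the ends; origin at the centre of the underside, z up. Floor z = 4; walls and dividers 4 thick, tops at z = 12. Three bays along y, each 100 long in x: narrow end bay 48 wide, centre y = -64 marked by a grey disc (vial); wide bays 60 wide, centres y = -6 and y = 58 (cassettes, short side along tray x).
- white_tray: White plastic kit tray, fixed, mm: 108 (its x) x 184 (its y) x 12 high, 5 lips past the ends; origin at the centre of the underside, z up. Floor z = 4; walls and dividers 4 thick, tops at z = 12. Three bays along y, each 100 long in x: narrow end bay 48 wide, centre y = -64 marked by a grey disc (vial); wide bays 60 wide, centres y = -6 and y = 58 (cassettes, short side along tray x).
- cassette_white: tissue cassette (mm), white plastic base with a cream wax block (reddish tissue) on top; loose, lies flat, 28 (its x) x 41 (its y) x 10 high; base plate 28 x 40 x 2, block 24 wide (x) x 34 long (y) above it up to 9; origin at the centre of the underside, z up. Grip across the 28 mm side (fingers closing along its x). About 15 g. Not part of either kit; stays where it is.
- forceps: steel forceps (mm), 12 (its x) x 125 (its y) x 9 high, loose, lying flat on the worktop; origin at the centre of the underside. Stays where it is.
- marker: white marker pen with black cap (mm), 14 (its x) x 132 (its y) x 16 high, loose, lying on the worktop; origin at the centre of the underside. Stays where it is.
There are look-alikes about, which are no part of the job. Of the things that look like the vial_amber, take the one that is nearest to the robot's base at the start.

How it is judged (in metres and radians):
At the end, for the whole second after the job is handed in: Each vial upright on its tray's narrow-bay floor, centre within 12.5 mm of mid-bay (y), 40 mm (x); each cassette flat in its own wide bay of its tray, within 17 mm (y), 38 mm (x); tilt under 0.12 rad, released, at rest; white cassette, forceps, marker moved under 20 mm (x of vial_amber in the frame of blue_tray between -0.04 and 0.04 m and y of vial_amber in the frame of blue_tray between -0.0765 and -0.0515 m and z of vial_amber in the frame of blue_tray between 0.001 and 0.008 m and x of vial_white in the frame of white_tray between -0.04 and 0.04 m and y of vial_white in the frame of white_tray between -0.0765 and -0.0515 m and z of vial_white in the frame of white_tray between 0.001 and 0.008 m and (((x of cassette_pink in the frame of blue_tray between -0.038 and 0.038 m and y of cassette_pink in the frame of blue_tray between -0.023 and 0.011 m and z of cassette_pink in the frame of blue_tray between 0.001 and 0.008 m) and (x of cassette_yellow in the frame of blue_tray between -0.038 and 0.038 m and y of cassette_yellow in the frame of blue_tray between 0.041 and 0.075 m and z of cassette_yellow in the frame of blue_tray between 0.001 and 0.008 m)) or ((x of cassette_pink in the frame of blue_tray between -0.038 and 0.038 m and y of cassette_pink in the frame of blue_tray between 0.041 and 0.075 m and z of cassette_pink in the frame of blue_tray between 0.001 and 0.008 m) and (x of cassette_yellow in the frame of blue_tray between -0.038 and 0.038 m and y of cassette_yellow in the frame of blue_tray between -0.023 and 0.011 m and z of cassette_yellow in the frame of blue_tray between 0.001 and 0.008 m))) and ((x of cassette_turquoise in the frame of white_tray between -0.038 and 0.038 m and y of cassette_turquoise in the frame of white_tray between -0.023 and 0.011 m and z of cassette_turquoise in the frame of white_tray between 0.001 and 0.008 m) or (x of cassette_turquoise in the frame of white_tray between -0.038 and 0.038 m and y of cassette_turquoise in the frame of white_tray between 0.041 and 0.075 m and z of cassette_turquoise in the frame of white_tray between 0.001 and 0.008 m)) and angle between each of vial_amber, vial_white, cassette_pink, cassette_yellow, cassette_turquoise's own z axis and vertical below 0.12 rad and linear speed of each of vial_amber, vial_white, cassette_pink, cassette_yellow, cassette_turquoise below 0.02 m/s and distance of each of cassette_white, forceps, marker from where it was at the start of the episode below 0.02 m); the robot touches nothing.
It fails at once if the amber vial is knocked over (tilted more than 0.8 rad) (angle between vial_amber's own z axis and vertical above 0.8 rad).
It fails at once if the white vial is knocked over (tilted more than 0.8 rad) (angle between vial_white's own z axis and vertical above 0.8 rad).
It fails at once if the cassette white is moved by more than 20 mm (distance of cassette_white from where it was at the start of the episode above 0.02 m).
It fails at once if the forceps is moved by more than 20 mm (distance of forceps from where it was at the start of the episode above 0.02 m).
It fails at once if the marker is moved by more than 20 mm (distance of marker from where it was at the start of the episode above 0.02 m).
It also fails if it takes over 115 s, if anything falls off the work surface, if the arm or the gripper's body presses on something with over 40 N, if the wrist force passes 120 N, or if a joint passes its speed limit or range.

## Working session

There is one attempt and no reset: what is moved stays moved. The work goes in short steps, Python scripts to look and compute and a tool call to move; the robot and the scene stay as the last step left them, time stands still between calls to the robot, and variables do not carry over. Pictures are saved under pics/ and viewed, and the job is handed in when it is done.

Besides the shell and the picture viewer there is one more tool, called after "Emit:" as name(argument=value, ...) on one line, values as JSON. move_arm: Moves the arm, as the interface text tells. Its arguments: {"type":"object","properties":{"commands":{"type":"array"},"grip":{"type":"number"},"force":{"type":"number"}},"required":["commands"]}

```bash
mkdir -p pics; ls; python3 - <<'E'
from rig import sensors, vision
import cv2,numpy as np,pickle
print(sensors.get_obs())
for n in("scene","top"):
    c=vision.camera(n)
    cv2.imwrite(f"pics/{n}0.png",c["image"][:,:,::-1])
    pickle.dump(c,open(f"{n}0.pkl","wb"))
    print(n,{k:v for k,v in c.items() if k not in("image","range_z")})
E
```

```text
pics
{'time': 0.0, 'joints': array([-1.35180593,  0.38383763,  0.04384999,  1.59955833, -0.01792083,
        1.16119901, -0.04992697]), 'dq': array([ 0.00119881,  0.00081686,  0.0002827 , -0.00180336, -0.00027682,
       -0.00047881,  0.00042235]), 'joint_torque': array([-3.13141900e-04, -4.33462179e+01,  1.02428164e+00, -2.49513924e+01,
        1.04942083e-02,  1.14800292e-02,  5.38951966e-06]), 'position': array([202.20469805, 616.76614743, 229.89296152]), 'tool_rot': array([3.14146555e+00, 2.60646509e-03, 1.25403561e+00]), 'contact_force': array([-0.29814555, -1.17094937,  0.16244506]), 'moment': array([-0.00385521, -0.01674379, -0.01419513]), 'finger_gap': 85.33391749090659}
scene {'fovy': 47.42737815550092, 'cx': 321.54647544963905, 'cy': 237.64419972605745, 'dist': array([-0.16154183,  0.        ,  0.        ,  0.        ,  0.        ]), 'origin': array([ 119.50979725, -764.31984347,  679.06768348]), 'attitude': array([-2.20285889, -0.01125358, -0.44300236])}
top {'fovy': 47.877406633760394, 'cx': 323.9021826621723, 'cy': 235.9153197551766, 'dist': array([-0.00499982,  0.        ,  0.        ,  0.        ,  0.        ]), 'origin': array([ 408.56529677,   19.90463752, 1024.01240248]), 'attitude': array([-3.05259308,  0.00901139, -1.58677428])}
```

View pics/scene0.png

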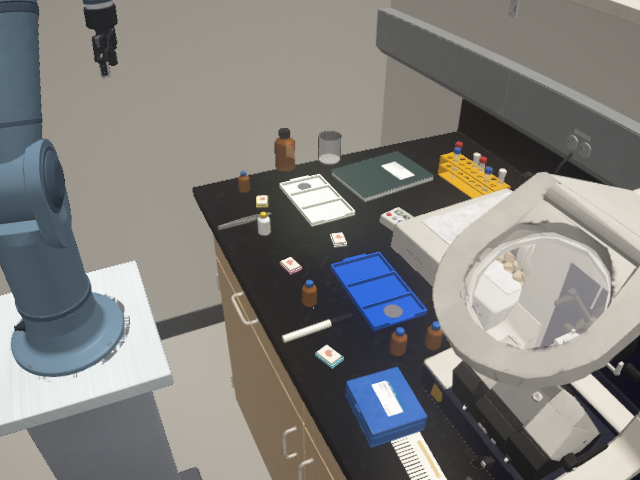

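View pics/top0.png

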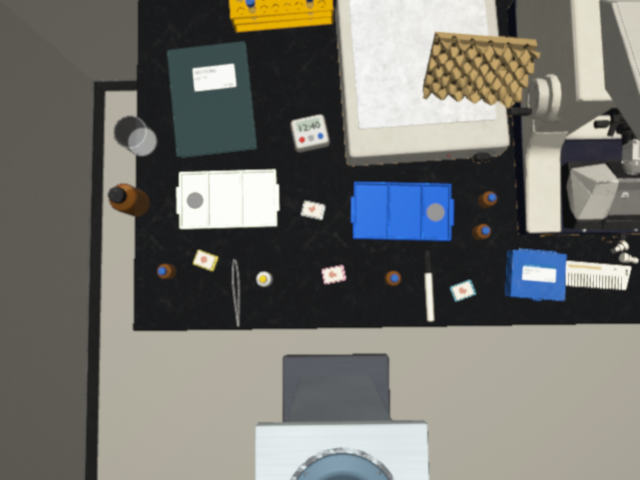

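The top view shows four amber vials, at (166,271), (393,278), (489,199) and (482,231). The cassettes are yellow (205,260), pink (333,274), turquoise (462,290) and white (313,210). The trays are white (228,199) and blue (402,211), with grey discs at (195,200) and (436,212).

```bash
cat > h.py <<'E'
import cv2,numpy as np,pickle
from scipy.spatial.transform import Rotation as R
def K(c):
    f=240/np.tan(np.radians(c["fovy"])/2); return np.array([[f,0,c["cx"]],[0,f,c["cy"]],[0,0,1]])
def rays(c,px):
    u=cv2.undistortPoints(np.array(px,float).reshape(-1,1,2),K(c),c["dist"]).reshape(-1,2)
    d=np.c_[u,np.ones(len(u))]
    return d@R.from_euler("xyz",c["attitude"]).as_matrix().T
def onplane(c,px,z):
    d=rays(c,px); o=c["origin"]; return o+d*((z-o[2])/d[:,2])[:,None]
def pts(c,mask):
    v,u=np.nonzero(mask); r=c["range_z"][v,u]; ok=r>0
    return c["origin"]+rays(c,np.c_[u,v][ok])*r[ok][:,None]
def proj(c,P):
    Rm=R.from_euler("xyz",c["attitude"]).as_matrix()
    p=(np.array(P,float).reshape(-1,3)-c["origin"])@Rm
    return cv2.projectPoints(p,np.zeros(3),np.zeros(3),K(c),c["dist"])[0].reshape(-1,2)
E
python3 - <<'E'
from h import *
c=pickle.load(open("top0.pkl","rb"))
im=c["image"]; print(np.median(c["range_z"][c["range_z"]>0]))
# world height map
v,u=np.mgrid[:480,:640]
P=(c["origin"]+rays(c,np.c_[u.ravel(),v.ravel()])*c["range_z"].ravel()[:,None]).reshape(480,640,3)
print("table z", P[250,300],P[300,200],P[150,300],P[310,480])
boxes=dict(amb1=(393,278),amb2=(166,271),amb3=(489,199),amb4=(482,231),white=(264,279),pink=(333,274),yel=(205,260),turq=(462,290),cwhite=(313,210))
for n,(x,y) in boxes.items():
    s=np.s_[y-22:y+22,x-22:x+22]
    pp=P[s]; m=(pp[...,2]>5)&(pp[...,2]<70)
    q=pp[m]; print(n,m.sum(),"zmax",np.percentile(q[:,2],98).round(1),"xy",q[:,:2].mean(0).round(1), q[:,:2].min(0).round(),q[:,:2].max(0).round(), "minrect",cv2.minAreaRect(q[:,:2].astype(np.float32)))
a=im[160:330,130:530]; cv2.imwrite("pics/topz.png",cv2.resize(a[:,:200],None,fx=4,fy=3.5,interpolation=3)[:,:,::-1]); cv2.imwrite("pics/topz2.png",cv2.resize(a[:,200:],None,fx=4,fy=3.5,interpolation=3)[:,:,::-1])
E
```

```text
1044.7463
table z [473.89300874  73.37356999   1.77225863] [382.67247946 263.12073095   0.81655486] [666.54414627  70.98747853   3.10784201] [ 355.58780485 -263.5218492    -2.81665109]
amb1 189 zmax 50.3 xy [418.7 -95. ] [ 407. -109.] [431. -84.] minrect ((418.8426818847656, -96.32673645019531), (25.209001541137695, 23.796533584594727), 88.62794494628906)
amb2 226 zmax 50.5 xy [438.4 318.6] [426. 291.] [469. 351.] minrect ((442.20263671875, 326.0495300292969), (64.4094467163086, 30.013050079345703), 66.64308166503906)
amb3 232 zmax 50.3 xy [ 560.9 -274.8] [ 536. -297.] [ 577. -250.] minrect ((556.3619384765625, -273.31591796875), (49.193824768066406, 39.03099822998047), 87.57050323486328)
amb4 225 zmax 50.7 xy [ 501.2 -260.9] [ 489. -297.] [ 536. -251.] minrect ((516.1673583984375, -271.8928527832031), (26.08991813659668, 58.98627853393555), 60.534507751464844)
white 190 zmax 50.6 xy [421.1 138.4] [409. 127.] [435. 153.] minrect ((421.73284912109375, 140.1689453125), (26.112802505493164, 25.618751525878906), 88.90536499023438)
pink 239 zmax 11.5 xy [427.9  12.9] [411.  -9.] [444.  51.] minrect ((426.5623474121094, 20.834745407104492), (27.618513107299805, 56.27362823486328), 13.761319160461426)
yel 237 zmax 11.1 xy [459.3 254.5] [441. 232.] [477. 291.] minrect ((453.5692138671875, 260.3865966796875), (48.316375732421875, 41.59574508666992), 68.23543548583984)
turq 228 zmax 10.9 xy [ 393.8 -228.5] [ 377. -249.] [ 412. -208.] minrect ((394.30322265625, -229.3174285888672), (27.794889450073242, 37.97356033325195), 20.346500396728516)
cwhite 223 zmax 11.9 xy [550.8  49.6] [536.  29.] [567.  68.] minrect ((550.8577880859375, 48.284454345703125), (38.85805892944336, 27.79592514038086), 77.15913391113281)
```

View pics/topz.png

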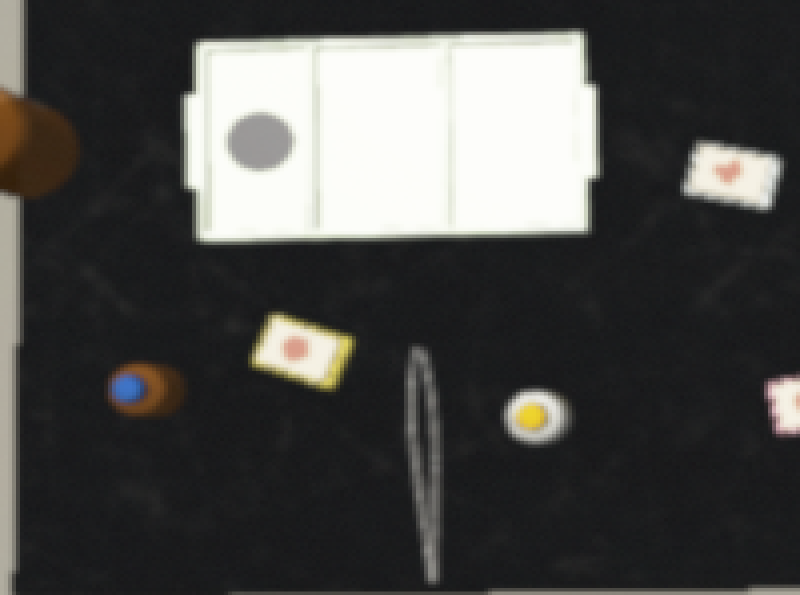

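View pics/topz2.png

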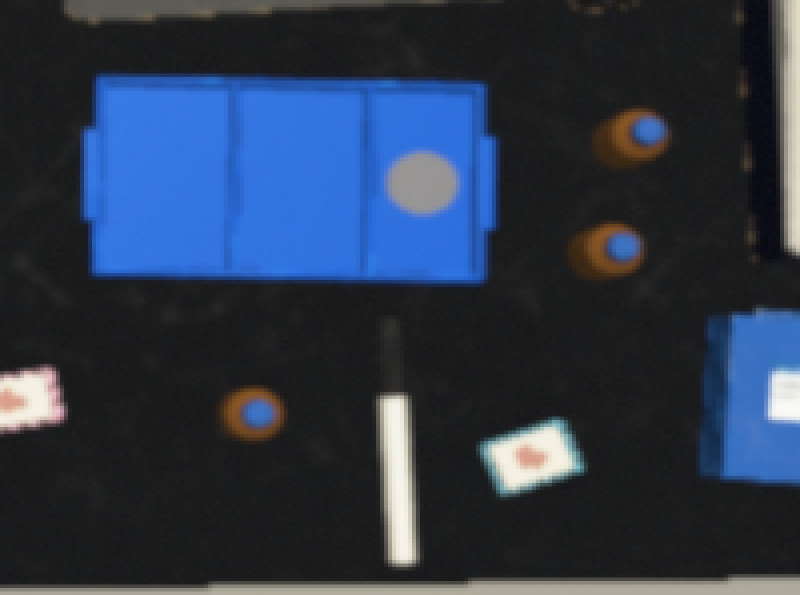

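```bash
cat > meas.py <<'E'
from h import *
def comp(mask,seed,r=14):
    n,l=cv2.connectedComponents(mask.astype(np.uint8),connectivity=8)
    x,y=seed; s=l[y-r:y+r+1,x-r:x+r+1]; ids=s[s>0]
    if len(ids)==0: return None
    k=np.bincount(ids).argmax(); return l==k
def cent(m): v,u=np.nonzero(m); return [u.mean(),v.mean()]
def hsv(c): return cv2.cvtColor(c["image"],cv2.COLOR_RGB2HSV)
def rect(c,m,z):
    v,u=np.nonzero(m); cs=cv2.findContours(m.astype(np.uint8),0,cv2.CHAIN_APPROX_NONE)[0]
    ct=max(cs,key=len).reshape(-1,2); p=onplane(c,ct,z)[:,:2].astype(np.float32)
    cen,(w,h),a=cv2.minAreaRect(p)
    # long-axis heading
    b=cv2.boxPoints((cen,(w,h),a)); e1=b[1]-b[0]; e2=b[2]-b[1]
    e=e1 if np.hypot(*e1)>np.hypot(*e2) else e2
    return np.round(cen,1),np.round(sorted((w,h)),1),round(np.degrees(np.arctan2(e[1],e[0]))%180,1)
E
python3 - <<'E'
from meas import *
seeds=dict(top=dict(pink=(333,274),yel=(205,260),turq=(462,290),cw=(313,210)),scene=dict(pink=(290,265),yel=(262,202),turq=(329,356),cw=(338,240)))
vs=dict(top=dict(amb=(393,278),white=(264,279)),scene=dict(amb=(309,286),white=(264,216)))
tr=dict(top=dict(blue=(402,211),white=(228,199)),scene=dict(blue=(375,288),white=(318,196)))
for n in("top","scene"):
    c=pickle.load(open(n+"0.pkl","rb")); H=hsv(c)
    for k,s in seeds[n].items():
        m=comp(H[...,2]>110,s,10); print(n,k,m.sum(),rect(c,m,5))
    blue=(H[...,0]>100)&(H[...,0]<125)&(H[...,1]>120)&(H[...,2]>60)
    yel=(H[...,0]>18)&(H[...,0]<35)&(H[...,1]>130)&(H[...,2]>100)
    for k,m0 in(("amb",blue),("white",yel)):
        m=comp(m0,vs[n][k],10); print(n,k,m.sum(),cent(m),onplane(c,[cent(m)],50 if n=="top" else 46).round(1))
    m=comp(blue,tr[n]["blue"],15); print(n,"bluetray",m.sum(),rect(c,m,12))
    m=comp(H[...,2]>150 if n=="top" else H[...,2]>130,tr[n]["white"],15); print(n,"whitetray",m.sum(),rect(c,m,12))
    grey=(H[...,1]<40)&(H[...,2]>90)&(H[...,2]<185)
    for k,s in (dict(blue=(436,212),white=(195,200)) if n=="top" else dict(blue=(394,311),white=(304,186))).items():
        m=comp(cv2.morphologyEx(grey.astype(np.uint8),cv2.MORPH_OPEN,np.ones((3,3))),s,4)
        print(n,"disc",k,None if m is None else (m.sum(),onplane(c,[cent(m)],4.5).round(1)))
    if n=="top":
        for k,s,t in(("marker",(431,297),110),("forceps",(236,290),70)):
            m=comp(H[...,2]>t,s,8); print(k,m.sum(),rect(c,m,8))
E
```

```text
top pink 361 (array([427.1,  11.4]), array([29.4, 43.2]), np.float32(100.4))
top yel 361 (array([457.7, 252.8]), array([30.3, 42.8]), np.float32(68.3))
top turq 364 (array([ 393.3, -230.3]), array([29.9, 42.4]), np.float32(109.4))
top cw 349 (array([550.2,  47.9]), array([29.9, 42.7]), np.float32(76.4))
top amb 36 [np.float64(393.97222222222223), np.float64(277.9166666666667)] [[417.8 -97.2  50. ]]
top white 32 [np.float64(262.5), np.float64(278.5)] [[420.6 138.9  50. ]]
top bluetray 5785 (array([ 544.5, -120.1]), array([112.4, 196.4]), np.float32(87.7))
top whitetray 5709 (array([573.2, 209.9]), array([109.3, 194.2]), np.float32(90.7))
top disc blue (np.int64(200), array([[ 542.1, -184.4,    4.5]]))
top disc white (np.int64(194), array([[572.5, 273.6,   4.5]]))
marker 363 (array([ 381.9, -166.8]), array([14.2, 89.3]), np.float32(0.9))
forceps 326 (array([396.1, 195.8]), array([ 15., 125.]), np.float32(180.0))
scene pink 235 (array([427. ,   8.2]), array([31.1, 47. ]), np.float32(99.5))
scene yel 148 (array([456.5, 251.2]), array([25.7, 52.3]), np.float32(69.3))
scene turq 378 (array([ 393.1, -233.9]), array([30.8, 43.1]), np.float32(108.9))
scene cw 196 (array([550.2,  45.1]), array([29.1, 49.7]), np.float32(76.4))
scene amb 48 [np.float64(308.9166666666667), np.float64(283.0)] [[418.3 -99.3  46. ]]
scene white 35 [np.float64(262.77142857142854), np.float64(214.0857142857143)] [[420.7 139.6  46. ]]
scene bluetray 4144 (array([ 541.9, -124.4]), array([114.6, 199.5]), np.float32(87.9))
scene whitetray 2300 (array([571.1, 204.9]), array([114.1, 204.3]), np.float32(90.5))
scene disc blue (np.int64(165), array([[ 542.3, -186.5,    4.5]]))
scene disc white (np.int64(62), array([[573. , 273.4,   4.5]]))
```

```bash
cat > plan.py <<'E'
# usage: plan.py x,y,z,yawdeg ...  -> relative rows from the present pose
import sys; from h import *; from rig import sensors
o=sensors.get_obs(); p=o["position"]; R0=R.from_euler("xyz",o["tool_rot"])
print("t",round(o["time"],2),"p",p.round(1),"rpy",np.degrees(o["tool_rot"]).round(1),"gap",round(o["finger_gap"],1),"F",o["contact_force"].round(1))
for a in sys.argv[1:]:
    x,y,z,w=map(float,a.split(","))
    Rt=R.from_euler("xyz",[np.pi,0,np.radians(w)])
    d=R0.inv().apply(np.array([x,y,z])-p)/500; tw=(R0.inv()*Rt).as_rotvec()/np.pi
    print(a,"dp",d.round(3).tolist(),"tw",tw.round(3).tolist(),"dist %.0f mm rows>=%.1f; ang rows>=%.1f"%(np.linalg.norm(d)*500,np.linalg.norm(d)*500/41.7,np.linalg.norm(tw)*180/7.16))
E
python3 - <<'E'
from h import *
c=pickle.load(open("top0.pkl","rb"))
v,u=np.mgrid[:480,:640]
P=(c["origin"]+rays(c,np.c_[u.ravel(),v.ravel()])*c["range_z"].ravel()[:,None]).reshape(480,640,3)
b=P[170:230,100:160].reshape(-1,3); b=b[(b[:,2]>30)&(b[:,2]<400)]; print("bottle",len(b),b.min(0),b.max(0),np.median(b,0))
b=P[110:168,290:520].reshape(-1,3); b=b[b[:,2]>15]; print("plate",b.min(0),b.max(0))
b=P[245:305,500:570].reshape(-1,3); b=b[b[:,2]>15]; print("box",b.min(0),b.max(0))
b=P[110:165,105:165].reshape(-1,3); b=b[b[:,2]>15]; print("beaker",b.min(0),b.max(0))
E
python3 plan.py 427,11,120,10.4 420,139,100,0 420,139,4,0
```

```text
bottle 885 [544.27270683 358.66490249  30.38844755] [595.18645346 409.32091981 107.98454079] [565.89578906 375.09939999  76.97776151]
plate [ 408.56529677 -339.99168988   15.00281778] [ 737.84222285   86.99421821 1024.01240248]
box [ 372.99306881 -415.31802793   15.06160411] [ 469.83455338   19.90463752 1024.01240248]
beaker [408.56529677  19.90463752  15.10602495] [ 720.23501613  406.56744852 1024.01240248]
t 0.1 p [202.2 616.8 230. ] rpy [1.80e+02 1.00e-01 7.19e+01] gap 85.4 F [ 0.1 -0.7 -0.3]
427,11,120,10.4 dp [-1.011, 0.805, 0.223] tw [0.0, 0.001, 0.341] dist 655 mm rows>=15.7; ang rows>=8.6
420,139,100,0 dp [-0.772, 0.712, 0.262] tw [0.001, 0.001, 0.399] dist 541 mm rows>=13.0; ang rows>=10.0
420,139,4,0 dp [-0.771, 0.711, 0.454] tw [0.001, 0.001, 0.399] dist 572 mm rows>=13.7; ang rows>=10.0
```

Emit:
move_arm(commands=[{"delta_pos": [-0.06,0.05,0.02],"twist": [0,0,0.03]},{"delta_pos": [-0.772,0.712,0.2],"twist": [0,0,0.399]},{"delta_pos": [-0.772,0.712,0.2],"twist": [0,0,0.399]},{"delta_pos": [-0.772,0.712,0.2],"twist": [0,0,0.399]},{"delta_pos": [-0.772,0.712,0.2],"twist": [0,0,0.399]},{"delta_pos": [-0.772,0.712,0.2],"twist": [0,0,0.399]},{"delta_pos": [-0.772,0.712,0.2],"twist": [0,0,0.399]},{"delta_pos": [-0.772,0.712,0.2],"twist": [0,0,0.399]},{"delta_pos": [-0.772,0.712,0.2],"twist": [0,0,0.399]},{"delta_pos": [-0.772,0.712,0.2],"twist": [0,0,0.399]}], grip=0.41, force=40)

```text
time: 0.93
position: [371.1, 243.4, 152.0]
tool_rot: [3.139, 0.001, 0.029]
contact_force: [0.7, 0.4, -0.4]
finger_gap: 60.4
```

```bash
python3 plan.py 420.5,139,110,0 420.5,139,4,0
```

```text
t 0.93 p [371.1 243.4 152. ] rpy [1.799e+02 1.000e-01 1.700e+00] gap 60.4 F [ 0.7  0.4 -0.4]
420.5,139,110,0 dp [0.093, 0.211, 0.084] tw [0.001, 0.0, 0.009] dist 123 mm rows>=2.9; ang rows>=0.2
420.5,139,4,0 dp [0.093, 0.211, 0.296] tw [0.001, 0.0, 0.009] dist 188 mm rows>=4.5; ang rows>=0.2
```

Emit:
move_arm(commands=[{"delta_pos": [0.093,0.211,0.084],"twist": [0,0,0.009]},{"delta_pos": [0.093,0.211,0.084],"twist": [0,0,0.009]},{"delta_pos": [0.093,0.211,0.084],"twist": [0,0,0.009]},{"delta_pos": [0.093,0.211,0.084],"twist": [0,0,0.009]},{"delta_pos": [0.093,0.211,0.084],"twist": [0,0,0.009]}])

```text
time: 1.35
position: [420.3, 136.0, 109.2]
tool_rot: [3.137, 0.003, -0.006]
contact_force: [0.1, 1.2, 0.9]
finger_gap: 60.2
```

```bash
python3 plan.py 420.5,139,60,0 420.5,139,4,0; python3 - <<'E'
from h import *
from rig import vision
for n in("top","scene"):
    c=vision.camera(n); cv2.imwrite(f"pics/{n}1.png",c["image"][:,:,::-1])
    if n=="scene":
        cv2.imwrite("pics/s1z.png",cv2.resize(c["image"][130:280,180:380],None,fx=4,fy=4,interpolation=3)[:,:,::-1])
E
```

```text
t 1.35 p [420.3 136.  109.2] rpy [179.8   0.2  -0.4] gap 60.2 F [0.1 1.2 0.9]
420.5,139,60,0 dp [0.001, -0.006, 0.098] tw [0.001, 0.001, -0.002] dist 49 mm rows>=1.2; ang rows>=0.1
420.5,139,4,0 dp [0.001, -0.007, 0.21] tw [0.001, 0.001, -0.002] dist 105 mm rows>=2.5; ang rows>=0.1
```

View pics/s1z.png

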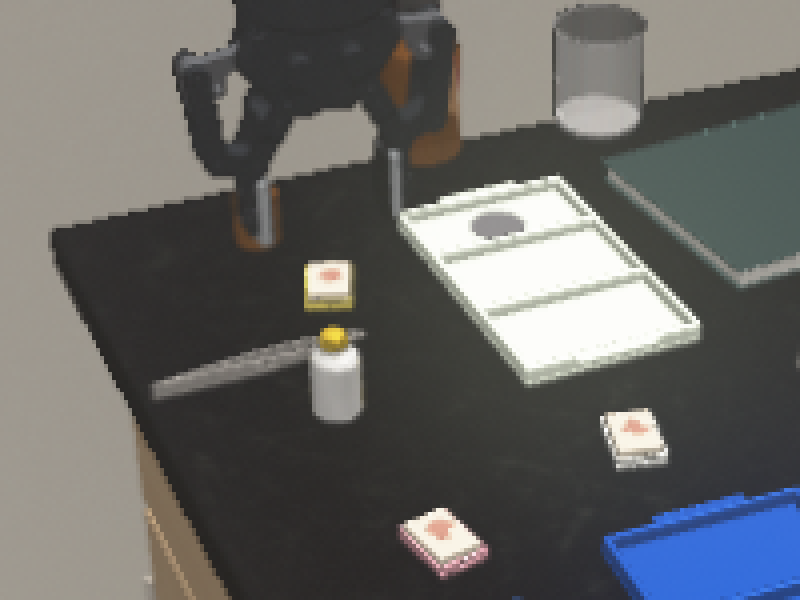

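View pics/top1.png

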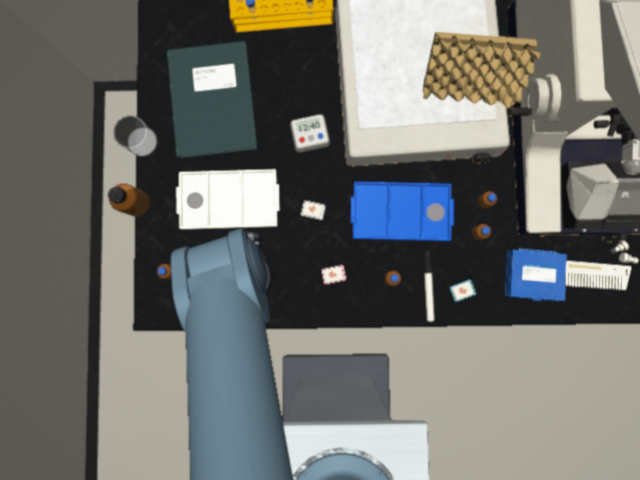

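The scene crop shows the fingertips at about (245,187) and (279,181) in full-image pixels. They straddle the white vial's line, with the cap at (263,214). Next I descend.

Emit:
move_arm(commands=[{"delta_pos": [0.001,-0.006,0.05],"twist": [0,0,0]},{"delta_pos": [0.001,-0.006,0.1],"twist": [0,0,0]},{"delta_pos": [0.001,-0.006,0.14],"twist": [0,0,0]},{"delta_pos": [0.001,-0.006,0.18],"twist": [0,0,0]},{"delta_pos": [0.001,-0.006,0.208],"twist": [0,0,0]},{"delta_pos": [0.001,-0.006,0.208],"twist": [0,0,0]},{"delta_pos": [0.001,-0.006,0.208],"twist": [0,0,0]}])

```text
time: 2.03
position: [419.9, 144.3, 5.9]
tool_rot: [3.14, 0.003, 0.004]
contact_force: [-0.2, 0.1, 0.2]
finger_gap: 60.5
```

```bash
python3 plan.py 420.5,139,4,0; python3 - <<'E'
from h import *
from rig import vision,sensors
c=vision.camera("scene"); p=sensors.get_obs()["position"]
im=c["image"].copy()
print(proj(c,[p,p+[0,0,19]]))
cv2.imwrite("pics/s2z.png",cv2.resize(c["image"][150:270,190:350],None,fx=5,fy=5,interpolation=3)[:,:,::-1])
E
```

```text
t 2.03 p [419.9 144.3   5.9] rpy [179.9   0.2   0.3] gap 60.5 F [-0.2  0.1  0.2]
420.5,139,4,0 dp [0.001, 0.011, 0.004] tw [0.001, 0.001, 0.001] dist 6 mm rows>=0.1; ang rows>=0.0
[[263.00204546 228.33415831]
 [262.540637   220.98806363]]
```

View pics/s2z.png

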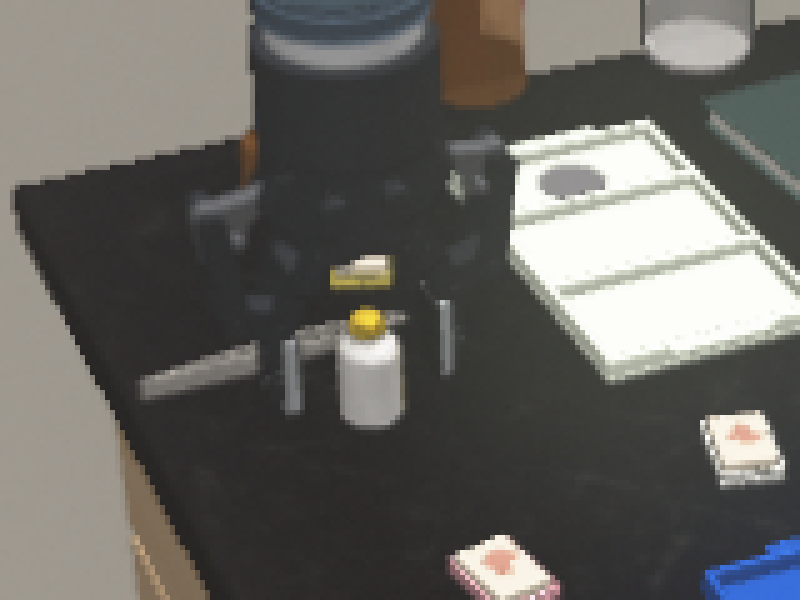

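The fingers straddle the white vial (crop (370,370)), but measured y is 5 mm past the target. I correct that before closing.

Emit:
move_arm(commands=[{"delta_pos": [0.001,0.01,0.004],"twist": [0,0,0]},{"delta_pos": [0.001,0.01,0.004],"twist": [0,0,0]},{"delta_pos": [0.001,0.01,0.004],"twist": [0,0,0]}])

```text
time: 2.33
position: [422.0, 139.6, 5.5]
tool_rot: [-3.142, -0.001, 0.003]
contact_force: [0.3, 0.5, -0.7]
finger_gap: 60.7
```

Emit:
move_arm(commands=[{"delta_pos": [0,0,0.002],"twist": [0,0,0]},{"delta_pos": [0,0,0.002],"twist": [0,0,0]},{"delta_pos": [0,0,0.002],"twist": [0,0,0]},{"delta_pos": [0,0,0.002],"twist": [0,0,0]},{"delta_pos": [0,0,0.002],"twist": [0,0,0]},{"delta_pos": [0,0,0.002],"twist": [0,0,0]}], grip=-1, force=40)

```text
time: 2.83
position: [422.3, 139.7, 4.9]
tool_rot: [-3.141, -0.001, 0.003]
contact_force: [-0.9, -0.3, 5.7]
finger_gap: 26.2
```

```bash
python3 plan.py 420.5,139,90,0 572.7,273.5,90,0.7  572.7,273.5,30,0.7
```

```text
t 2.83 p [422.3 139.7   4.9] rpy [-1.8e+02 -1.0e-01  2.0e-01] gap 26.2 F [-0.9 -0.3  5.7]
420.5,139,90,0 dp [-0.004, 0.001, -0.17] tw [-0.0, -0.0, 0.001] dist 85 mm rows>=2.0; ang rows>=0.0
572.7,273.5,90,0.7 dp [0.302, -0.267, -0.17] tw [-0.0, -0.0, -0.003] dist 219 mm rows>=5.2; ang rows>=0.1
572.7,273.5,30,0.7 dp [0.302, -0.267, -0.05] tw [-0.0, -0.0, -0.003] dist 203 mm rows>=4.9; ang rows>=0.1
```

Emit:
move_arm(commands=[{"delta_pos": [0,0,-0.06],"twist": [0,0,0]},{"delta_pos": [0,0,-0.13],"twist": [0,0,0]},{"delta_pos": [0.04,-0.04,-0.17],"twist": [0,0,0]},{"delta_pos": [0.09,-0.08,-0.17],"twist": [0,0,0]},{"delta_pos": [0.14,-0.125,-0.17],"twist": [0,0,0]},{"delta_pos": [0.19,-0.17,-0.17],"twist": [0,0,0]},{"delta_pos": [0.24,-0.215,-0.17],"twist": [0,0,-0.003]},{"delta_pos": [0.28,-0.25,-0.17],"twist": [0,0,-0.003]},{"delta_pos": [0.302,-0.267,-0.17],"twist": [0,0,-0.003]},{"delta_pos": [0.302,-0.267,-0.17],"twist": [0,0,-0.003]}])

```text
time: 3.67
position: [574.9, 277.1, 89.7]
tool_rot: [-3.14, -0.004, 0.016]
contact_force: [-0.0, -0.5, 0.5]
finger_gap: 26.1
```

Emit:
move_arm(commands=[{"delta_pos": [0,0,0],"twist": [0,0,0]},{"delta_pos": [0,0,0],"twist": [0,0,0]}])

```text
time: 3.83
position: [574.0, 276.6, 88.9]
tool_rot: [-3.141, -0.002, 0.016]
contact_force: [-0.0, -0.2, -0.6]
finger_gap: 26.4
```

```bash
python3 plan.py 572.7,273.5,30,0.7  572.7,273.5,11,0.7;  python3 - <<'E'
from h import *
from rig import vision,sensors
c=vision.camera("scene")
cv2.imwrite("pics/s3z.png",cv2.resize(c["image"][100:260,190:390],None,fx=4,fy=3.75,interpolation=3)[:,:,::-1])
E
```

```text
t 3.83 p [574.  276.6  88.9] rpy [-1.799e+02 -1.000e-01  9.000e-01] gap 26.4 F [-0.  -0.2 -0.6]
572.7,273.5,30,0.7 dp [-0.003, 0.006, 0.118] tw [-0.0, -0.001, 0.001] dist 59 mm rows>=1.4; ang rows>=0.0
572.7,273.5,11,0.7 dp [-0.003, 0.006, 0.156] tw [-0.0, -0.001, 0.001] dist 78 mm rows>=1.9; ang rows>=0.0
```

View pics/s3z.png

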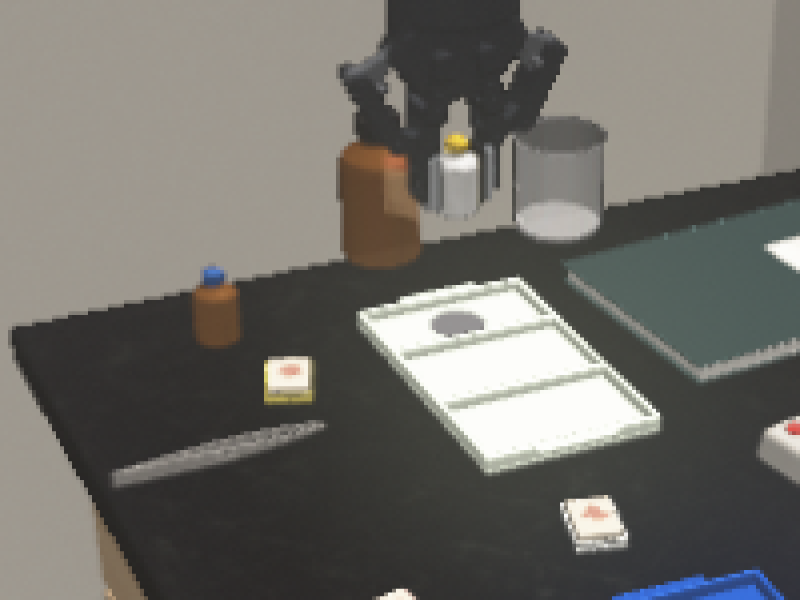

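The white vial hangs upright in the grip (crop (458,180)), above the disc (crop (457,323)). Next I lower it.

Emit:
move_arm(commands=[{"delta_pos": [-0.002,0.006,0.03],"twist": [0,0,0]},{"delta_pos": [-0.002,0.006,0.06],"twist": [0,0,0]},{"delta_pos": [-0.002,0.006,0.09],"twist": [0,0,0]},{"delta_pos": [-0.002,0.006,0.115],"twist": [0,0,0]},{"delta_pos": [-0.002,0.006,0.135],"twist": [0,0,0]},{"delta_pos": [-0.002,0.006,0.146],"twist": [0,0,0]},{"delta_pos": [-0.002,0.006,0.154],"twist": [0,0,0]},{"delta_pos": [-0.002,0.006,0.158],"twist": [0,0,0]},{"delta_pos": [-0.002,0.006,0.158],"twist": [0,0,0]}])

```text
time: 4.63
position: [573.0, 273.3, 9.8]
tool_rot: [-3.141, -0.002, 0.015]
contact_force: [-0.6, -0.7, -0.0]
finger_gap: 26.6
```

Emit:
move_arm(commands=[{"delta_pos": [0,0,0.002],"twist": [0,0,0]},{"delta_pos": [0,0,0.004],"twist": [0,0,0]},{"delta_pos": [0,0,0.004],"twist": [0,0,0]}])

```text
time: 4.88
position: [573.9, 273.6, 9.0]
tool_rot: [-3.14, -0.003, 0.015]
contact_force: [0.9, -0.9, 3.2]
finger_gap: 26.2
```

Emit:
move_arm(commands=[{"delta_pos": [0,0,0],"twist": [0,0,0]},{"delta_pos": [0,0,0],"twist": [0,0,0]},{"delta_pos": [0,0,0],"twist": [0,0,0]},{"delta_pos": [0,0,0],"twist": [0,0,0]},{"delta_pos": [0,0,-0.03],"twist": [0,0,0]},{"delta_pos": [0,0,-0.08],"twist": [0,0,0]},{"delta_pos": [0,0,-0.14],"twist": [0,0,0]},{"delta_pos": [0,0,-0.2],"twist": [0,0,0]}], grip=0.18)

```text
time: 5.55
position: [573.1, 273.0, 110.4]
tool_rot: [-3.141, -0.002, 0.015]
contact_force: [0.1, 0.4, -0.2]
finger_gap: 50.3
```

```bash
python3 plan.py 458,252.5,100,-21.7 458,252.5,40,-21.7;  python3 - <<'E'
from h import *
from rig import vision,sensors
c=vision.camera("scene")
cv2.imwrite("pics/s4z.png",cv2.resize(c["image"][100:260,190:390],None,fx=4,fy=3.75,interpolation=3)[:,:,::-1])
E
```

```text
t 5.55 p [573.1 273.  110.4] rpy [-1.799e+02 -1.000e-01  9.000e-01] gap 50.3 F [ 0.1  0.4 -0.2]
458,252.5,100,-21.7 dp [-0.231, 0.038, 0.02] tw [-0.0, -0.001, 0.125] dist 117 mm rows>=2.8; ang rows>=3.2
458,252.5,40,-21.7 dp [-0.231, 0.038, 0.14] tw [-0.0, -0.001, 0.125] dist 136 mm rows>=3.3; ang rows>=3.2
```

View pics/s4z.png

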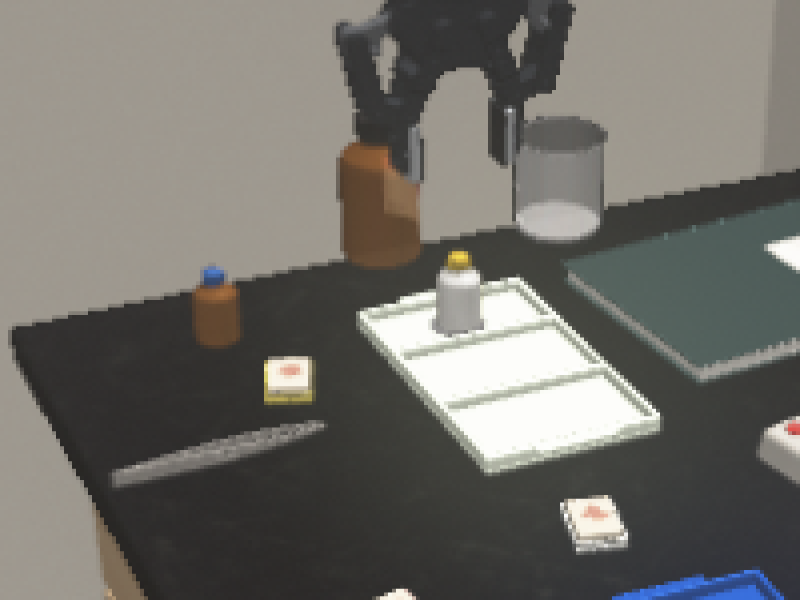

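White vial stands upright on the disc at crop (458,300). Next is the yellow cassette.

Emit:
move_arm(commands=[{"delta_pos": [-0.05,0.01,0],"twist": [0,0,0.03]},{"delta_pos": [-0.12,0.02,0],"twist": [0,0,0.06]},{"delta_pos": [-0.18,0.03,0.03],"twist": [0,0,0.095]},{"delta_pos": [-0.22,0.036,0.08],"twist": [0,0,0.125]},{"delta_pos": [-0.231,0.038,0.13],"twist": [0,0,0.125]},{"delta_pos": [-0.231,0.038,0.15],"twist": [0,0,0.125]},{"delta_pos": [-0.231,0.038,0.15],"twist": [0,0,0.125]},{"delta_pos": [-0.231,0.038,0.15],"twist": [0,0,0.125]}])

```text
time: 6.27
position: [465.3, 255.1, 42.1]
tool_rot: [-3.129, -0.01, -0.379]
contact_force: [0.4, 0.1, 0.8]
finger_gap: 50.6
```

```bash
python3 plan.py 458,252.5,4,-21.7
```

```text
t 6.27 p [465.3 255.1  42.1] rpy [-179.3   -0.6  -21.7] gap 50.6 F [0.4 0.1 0.8]
458,252.5,4,-21.7 dp [-0.012, 0.011, 0.076] tw [-0.004, -0.003, 0.0] dist 39 mm rows>=0.9; ang rows>=0.1
```

Emit:
move_arm(commands=[{"delta_pos": [-0.012,0.011,0.025],"twist": [-0.004,-0.003,0]},{"delta_pos": [-0.012,0.011,0.05],"twist": [-0.004,-0.003,0]},{"delta_pos": [-0.012,0.011,0.07],"twist": [-0.004,-0.003,0]},{"delta_pos": [-0.012,0.011,0.074],"twist": [-0.004,-0.003,0]},{"delta_pos": [-0.012,0.011,0.074],"twist": [-0.004,-0.003,0]}])

```text
time: 6.68
position: [457.5, 251.8, 3.7]
tool_rot: [3.139, 0.0, -0.379]
contact_force: [0.2, -0.4, 0.5]
finger_gap: 50.4
```

```bash
python3 plan.py 458,252.5,2.5,-21.7;  python3 - <<'E'
from h import *
from rig import vision,sensors
c=vision.camera("scene")
cv2.imwrite("pics/s5z.png",cv2.resize(c["image"][120:240,200:340],None,fx=5,fy=5,interpolation=3)[:,:,::-1])
E
```

```text
t 6.68 p [457.5 251.8   3.7] rpy [179.9   0.  -21.7] gap 50.4 F [ 0.2 -0.4  0.5]
458,252.5,2.5,-21.7 dp [0.0, -0.002, 0.002] tw [0.001, 0.0, 0.0] dist 1 mm rows>=0.0; ang rows>=0.0
```

View pics/s5z.png

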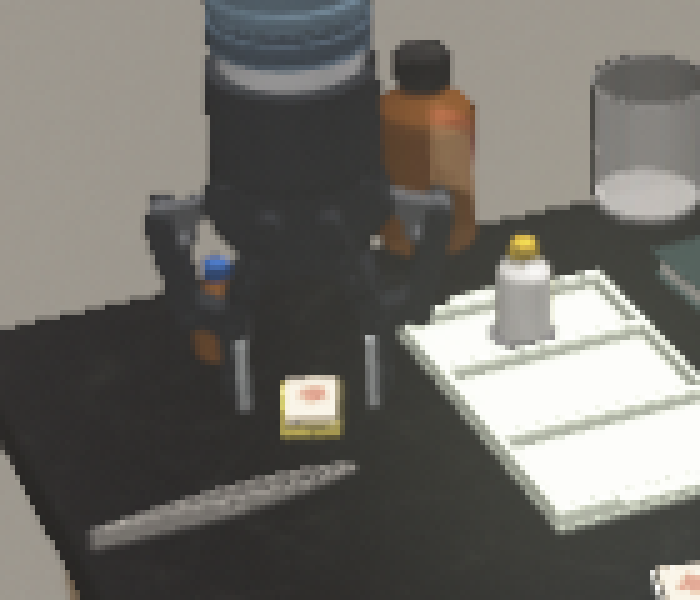

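The fingertips straddle the yellow cassette evenly (crop (243,375), (373,372), cassette at (311,405)). Next I close.

Emit:
move_arm(commands=[{"delta_pos": [0,-0.001,0.002],"twist": [0,0,0]},{"delta_pos": [0,-0.001,0.002],"twist": [0,0,0]},{"delta_pos": [0,-0.001,0.002],"twist": [0,0,0]},{"delta_pos": [0,-0.001,0.002],"twist": [0,0,0]},{"delta_pos": [0,-0.001,0.002],"twist": [0,0,0]}], grip=-1, force=35)

```text
time: 7.15
position: [458.6, 252.8, 3.7]
tool_rot: [3.141, -0.001, -0.379]
contact_force: [1.2, -0.7, 1.4]
finger_gap: 23.0
```

```bash
python3 plan.py 458,252.5,90,-21.7 546.8,-62.8,90,-2.3 546.8,-62.8,20,-2.3
```

```text
t 7.15 p [458.6 252.8   3.7] rpy [ 1.80e+02 -1.00e-01 -2.17e+01] gap 23.0 F [ 1.2 -0.7  1.4]
458,252.5,90,-21.7 dp [-0.001, 0.001, -0.173] tw [0.0, -0.0, -0.0] dist 86 mm rows>=2.1; ang rows>=0.0
546.8,-62.8,90,-2.3 dp [0.397, 0.521, -0.172] tw [0.0, -0.0, -0.108] dist 339 mm rows>=8.1; ang rows>=2.7
546.8,-62.8,20,-2.3 dp [0.397, 0.521, -0.032] tw [0.0, -0.0, -0.108] dist 328 mm rows>=7.9; ang rows>=2.7
```

Emit:
move_arm(commands=[{"delta_pos": [0,0,-0.05],"twist": [0,0,0]},{"delta_pos": [0,0,-0.11],"twist": [0,0,0]},{"delta_pos": [0.02,0.03,-0.165],"twist": [0,0,0]},{"delta_pos": [0.06,0.08,-0.172],"twist": [0,0,-0.02]},{"delta_pos": [0.105,0.138,-0.172],"twist": [0,0,-0.04]},{"delta_pos": [0.15,0.197,-0.172],"twist": [0,0,-0.06]},{"delta_pos": [0.195,0.256,-0.172],"twist": [0,0,-0.08]},{"delta_pos": [0.24,0.315,-0.172],"twist": [0,0,-0.1]},{"delta_pos": [0.285,0.374,-0.172],"twist": [0,0,-0.108]},{"delta_pos": [0.32,0.42,-0.172],"twist": [0,0,-0.108]}])

```text
time: 7.98
position: [529.8, -5.0, 90.3]
tool_rot: [3.14, -0.002, -0.041]
contact_force: [-0.2, -0.1, 0.6]
finger_gap: 22.9
```

```bash
python3 plan.py 546.8,-62.8,90,-2.3 546.8,-62.8,20,-2.3
```

```text
t 7.98 p [529.8  -5.   90.3] rpy [ 1.799e+02 -1.000e-01 -2.400e+00] gap 22.9 F [-0.2 -0.1  0.6]
546.8,-62.8,90,-2.3 dp [0.039, 0.114, 0.001] tw [0.0, -0.001, -0.0] dist 60 mm rows>=1.4; ang rows>=0.0
546.8,-62.8,20,-2.3 dp [0.038, 0.114, 0.141] tw [0.0, -0.001, -0.0] dist 93 mm rows>=2.2; ang rows>=0.0
```

Emit:
move_arm(commands=[{"delta_pos": [0.018,0.055,0.001],"twist": [0,0,0]},{"delta_pos": [0.033,0.098,0.001],"twist": [0,0,0]},{"delta_pos": [0.039,0.114,0.001],"twist": [0,0,0]},{"delta_pos": [0.039,0.114,0.03],"twist": [0,0,0]},{"delta_pos": [0.039,0.114,0.07],"twist": [0,0,0]},{"delta_pos": [0.039,0.114,0.1],"twist": [0,0,0]},{"delta_pos": [0.039,0.114,0.12],"twist": [0,0,0]},{"delta_pos": [0.039,0.114,0.12],"twist": [0,0,0]}])

```text
time: 8.65
position: [544.7, -61.3, 28.1]
tool_rot: [3.141, 0.003, -0.04]
contact_force: [-0.5, -0.2, -0.3]
finger_gap: 22.8
```

```bash
python3 plan.py 546.8,-62.8,8.5,-2.3;  python3 - <<'E'
from h import *
from rig import vision,sensors
c=vision.camera("scene")
cv2.imwrite("pics/s6z.png",cv2.resize(c["image"][190:350,280:480],None,fx=4,fy=3.75,interpolation=3)[:,:,::-1])
E
```

```text
t 8.65 p [544.7 -61.3  28.1] rpy [180.    0.2  -2.3] gap 22.8 F [-0.5 -0.2 -0.3]
546.8,-62.8,8.5,-2.3 dp [0.004, 0.003, 0.039] tw [0.0, 0.001, 0.0] dist 20 mm rows>=0.5; ang rows>=0.0
```

View pics/s6z.png

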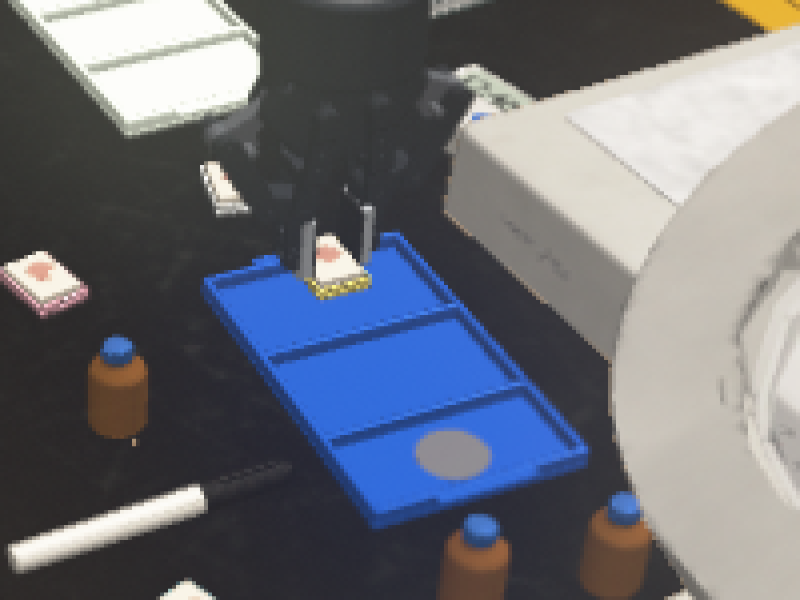

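The yellow cassette is held flat over the far bay at crop (338,265). Next I lower it.

Emit:
move_arm(commands=[{"delta_pos": [0.003,0.003,0.012],"twist": [0,0,0]},{"delta_pos": [0.003,0.003,0.024],"twist": [0,0,0]},{"delta_pos": [0.003,0.003,0.034],"twist": [0,0,0]},{"delta_pos": [0.003,0.003,0.04],"twist": [0,0,0]},{"delta_pos": [0.003,0.003,0.04],"twist": [0,0,0]},{"delta_pos": [0.003,0.003,0.04],"twist": [0,0,0]}])

```text
time: 9.2
position: [547.1, -63.3, 9.2]
tool_rot: [3.141, 0.001, -0.04]
contact_force: [-1.5, 0.4, 0.2]
finger_gap: 22.4
```

Emit:
move_arm(commands=[{"delta_pos": [0,0,0.003],"twist": [0,0,0]},{"delta_pos": [0,0,0.003],"twist": [0,0,0]}])

```text
time: 9.37
position: [547.2, -63.4, 7.8]
tool_rot: [3.141, 0.001, -0.04]
contact_force: [-0.7, 0.8, 0.2]
finger_gap: 22.6
```

Emit:
move_arm(commands=[{"delta_pos": [0,0,0],"twist": [0,0,0]},{"delta_pos": [0,0,0],"twist": [0,0,0]},{"delta_pos": [0,0,0],"twist": [0,0,0]},{"delta_pos": [0,0,-0.02],"twist": [0,0,0]},{"delta_pos": [0,0,-0.08],"twist": [0,0,0]},{"delta_pos": [0,0,-0.15],"twist": [0,0,0]},{"delta_pos": [0,0,-0.16],"twist": [0,0,0]}], grip=0.18)

```text
time: 9.95
position: [551.7, -64.3, 93.7]
tool_rot: [3.141, -0.009, -0.041]
contact_force: [2.1, -0.8, 1.6]
finger_gap: 50.4
```

```bash
python3 plan.py 427,11,90,10.4 427,11,40,10.4;  python3 - <<'E'
from h import *
from rig import vision,sensors
c=vision.camera("scene")
cv2.imwrite("pics/s7z.png",cv2.resize(c["image"][190:350,280:480],None,fx=4,fy=3.75,interpolation=3)[:,:,::-1])
E
```

```text
t 9.95 p [551.7 -64.3  93.7] rpy [180.   -0.5  -2.4] gap 50.4 F [ 2.1 -0.8  1.6]
427,11,90,10.4 dp [-0.256, -0.14, 0.005] tw [0.0, -0.003, -0.071] dist 146 mm rows>=3.5; ang rows>=1.8
427,11,40,10.4 dp [-0.256, -0.14, 0.105] tw [0.0, -0.003, -0.071] dist 155 mm rows>=3.7; ang rows>=1.8
```

View pics/s7z.png

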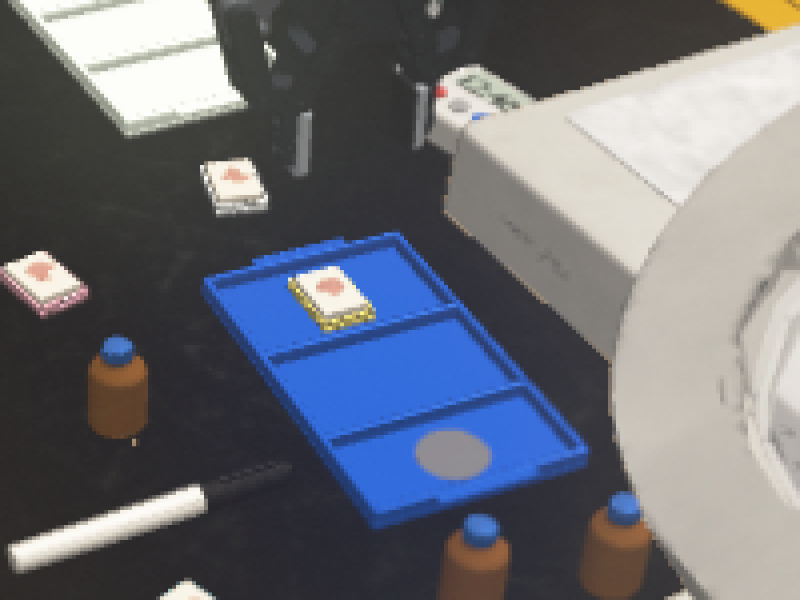

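Yellow lies flat inside the far bay at crop (332,295). Next is pink.

Emit:
move_arm(commands=[{"delta_pos": [-0.06,-0.035,0.005],"twist": [0,0,-0.02]},{"delta_pos": [-0.13,-0.07,0.005],"twist": [0,0,-0.04]},{"delta_pos": [-0.2,-0.11,0.02],"twist": [0,0,-0.071]},{"delta_pos": [-0.24,-0.132,0.06],"twist": [0,-0.003,-0.071]},{"delta_pos": [-0.256,-0.14,0.1],"twist": [0,-0.003,-0.071]},{"delta_pos": [-0.256,-0.14,0.115],"twist": [0,-0.003,-0.071]},{"delta_pos": [-0.256,-0.14,0.115],"twist": [0,-0.003,-0.071]},{"delta_pos": [-0.256,-0.14,0.115],"twist": [0,-0.003,-0.071]},{"delta_pos": [-0.256,-0.14,0.115],"twist": [0,-0.003,-0.071]}])

```text
time: 10.75
position: [429.1, 10.3, 35.2]
tool_rot: [3.14, -0.002, 0.181]
contact_force: [0.1, -1.1, -0.2]
finger_gap: 50.8
```

```bash
python3 plan.py 427,11,3.5,10.4
```

```text
t 10.75 p [429.1  10.3  35.2] rpy [ 1.799e+02 -1.000e-01  1.040e+01] gap 50.8 F [ 0.1 -1.1 -0.2]
427,11,3.5,10.4 dp [-0.004, -0.002, 0.063] tw [0.001, -0.001, -0.0] dist 32 mm rows>=0.8; ang rows>=0.0
```

Emit:
move_arm(commands=[{"delta_pos": [-0.004,-0.002,0.02],"twist": [0,0,0]},{"delta_pos": [-0.004,-0.002,0.04],"twist": [0,0,0]},{"delta_pos": [-0.004,-0.002,0.058],"twist": [0,0,0]},{"delta_pos": [-0.004,-0.002,0.063],"twist": [0,0,0]},{"delta_pos": [-0.004,-0.002,0.063],"twist": [0,0,0]},{"delta_pos": [-0.004,-0.002,0.063],"twist": [0,0,0]}])

```text
time: 11.25
position: [426.7, 10.7, 3.2]
tool_rot: [3.139, -0.0, 0.18]
contact_force: [0.5, 0.0, -0.5]
finger_gap: 50.7
```

```bash
python3 plan.py 427,11,3.5,10.4;  python3 - <<'E'
from h import *
from rig import vision,sensors
c=vision.camera("scene")
cv2.imwrite("pics/s8z.png",cv2.resize(c["image"][200:320,220:380],None,fx=5,fy=5,interpolation=3)[:,:,::-1])
E
```

```text
t 11.25 p [426.7  10.7   3.2] rpy [179.9  -0.   10.3] gap 50.7 F [ 0.5  0.  -0.5]
427,11,3.5,10.4 dp [0.001, -0.001, -0.001] tw [0.001, -0.0, -0.0] dist 1 mm rows>=0.0; ang rows>=0.0
```

View pics/s8z.png

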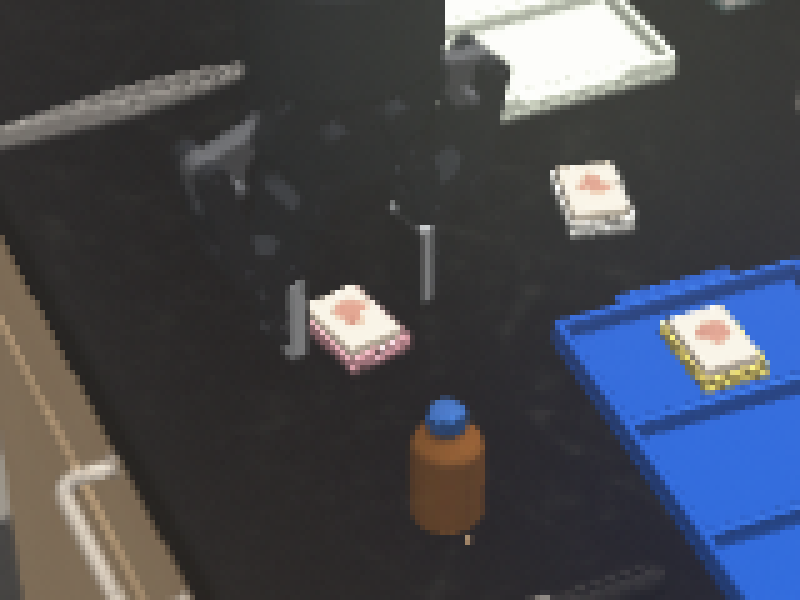

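The fingers straddle pink, with tips at crop (297,355) and (427,298) and the cassette centre at (358,325). Next I close.

Emit:
move_arm(commands=[{"delta_pos": [0,0,0],"twist": [0,0,0]},{"delta_pos": [0,0,0],"twist": [0,0,0]},{"delta_pos": [0,0,0],"twist": [0,0,0]},{"delta_pos": [0,0,0],"twist": [0,0,0]},{"delta_pos": [0,0,0],"twist": [0,0,0]}], grip=-1, force=35)

```text
time: 11.72
position: [427.5, 10.8, 4.0]
tool_rot: [3.14, -0.002, 0.18]
contact_force: [0.2, -0.8, 4.9]
finger_gap: 22.8
```

```bash
python3 plan.py 427,11,80,10.4 544.2,-126.8,80,-2.3 544.2,-126.8,28,-2.3
```

```text
t 11.72 p [427.5  10.8   4. ] rpy [ 1.799e+02 -1.000e-01  1.030e+01] gap 22.8 F [ 0.2 -0.8  4.9]
427,11,80,10.4 dp [-0.001, -0.0, -0.152] tw [0.001, -0.001, -0.0] dist 76 mm rows>=1.8; ang rows>=0.0
544.2,-126.8,80,-2.3 dp [0.181, 0.313, -0.151] tw [0.001, -0.001, 0.07] dist 196 mm rows>=4.7; ang rows>=1.8
544.2,-126.8,28,-2.3 dp [0.18, 0.313, -0.047] tw [0.001, -0.001, 0.07] dist 182 mm rows>=4.4; ang rows>=1.8
```

Emit:
move_arm(commands=[{"delta_pos": [0,0,-0.06],"twist": [0,0,0]},{"delta_pos": [0,0,-0.13],"twist": [0,0,0]},{"delta_pos": [0.03,0.05,-0.151],"twist": [0,0,0]},{"delta_pos": [0.068,0.115,-0.151],"twist": [0,0,0.025]},{"delta_pos": [0.107,0.185,-0.151],"twist": [0,0,0.05]},{"delta_pos": [0.145,0.25,-0.151],"twist": [0,0,0.07]},{"delta_pos": [0.172,0.298,-0.151],"twist": [0,0,0.07]},{"delta_pos": [0.181,0.313,-0.13],"twist": [0,0,0.07]},{"delta_pos": [0.181,0.313,-0.09],"twist": [0,0,0.07]},{"delta_pos": [0.181,0.313,-0.06],"twist": [0,0,0.07]}])

```text
time: 12.55
position: [545.1, -128.1, 33.7]
tool_rot: [3.14, -0.003, -0.041]
contact_force: [-0.0, 0.3, -0.7]
finger_gap: 22.5
```

Emit:
move_arm(commands=[{"delta_pos": [0,0,0],"twist": [0,0,0]},{"delta_pos": [0,0,0],"twist": [0,0,0]}])

```text
time: 12.72
position: [543.7, -128.1, 32.6]
tool_rot: [3.139, -0.0, -0.041]
contact_force: [0.6, -0.3, -0.1]
finger_gap: 22.6
```

```bash
python3 plan.py 544.2,-126.8,8,-2.3
```

```text
t 12.72 p [ 543.7 -128.1   32.6] rpy [179.9  -0.   -2.4] gap 22.6 F [ 0.6 -0.3 -0.1]
544.2,-126.8,8,-2.3 dp [0.001, -0.003, 0.049] tw [0.001, -0.0, -0.0] dist 25 mm rows>=0.6; ang rows>=0.0
```

Emit:
move_arm(commands=[{"delta_pos": [0.001,-0.003,0.012],"twist": [0,0,0]},{"delta_pos": [0.001,-0.003,0.024],"twist": [0,0,0]},{"delta_pos": [0.001,-0.003,0.036],"twist": [0,0,0]},{"delta_pos": [0.001,-0.003,0.045],"twist": [0,0,0]},{"delta_pos": [0.001,-0.003,0.049],"twist": [0,0,0]},{"delta_pos": [0.001,-0.003,0.049],"twist": [0,0,0]},{"delta_pos": [0.001,-0.003,0.049],"twist": [0,0,0]}])

```text
time: 13.3
position: [544.5, -126.7, 8.1]
tool_rot: [3.139, -0.001, -0.041]
contact_force: [-0.1, -0.3, 0.0]
finger_gap: 22.3
```

Emit:
move_arm(commands=[{"delta_pos": [0,0,0],"twist": [0,0,0]},{"delta_pos": [0,0,0],"twist": [0,0,0]},{"delta_pos": [0,0,0],"twist": [0,0,0]},{"delta_pos": [0,0,-0.02],"twist": [0,0,0]},{"delta_pos": [0,0,-0.08],"twist": [0,0,0]},{"delta_pos": [0,0,-0.15],"twist": [0,0,0]},{"delta_pos": [0,0,-0.2],"twist": [0,0,0]}], grip=0.18)

```text
time: 13.88
position: [545.1, -127.1, 110.8]
tool_rot: [3.139, -0.003, -0.042]
contact_force: [1.2, 0.1, 0.2]
finger_gap: 50.2
```

```bash
python3 plan.py 393.3,-230.3,100,19.4 393.3,-230.3,40,19.4;  python3 - <<'E'
from h import *
from rig import vision,sensors
c=vision.camera("scene")
cv2.imwrite("pics/s9z.png",cv2.resize(c["image"][220:380,280:480],None,fx=4,fy=3.75,interpolation=3)[:,:,::-1])
E
```

```text
t 13.88 p [ 545.1 -127.1  110.8] rpy [ 1.798e+02 -1.000e-01 -2.400e+00] gap 50.2 F [1.2 0.1 0.2]
393.3,-230.3,100,19.4 dp [-0.295, 0.219, 0.021] tw [0.001, -0.001, -0.121] dist 184 mm rows>=4.4; ang rows>=3.0
393.3,-230.3,40,19.4 dp [-0.295, 0.219, 0.141] tw [0.001, -0.001, -0.121] dist 197 mm rows>=4.7; ang rows>=3.0
```

View pics/s9z.png

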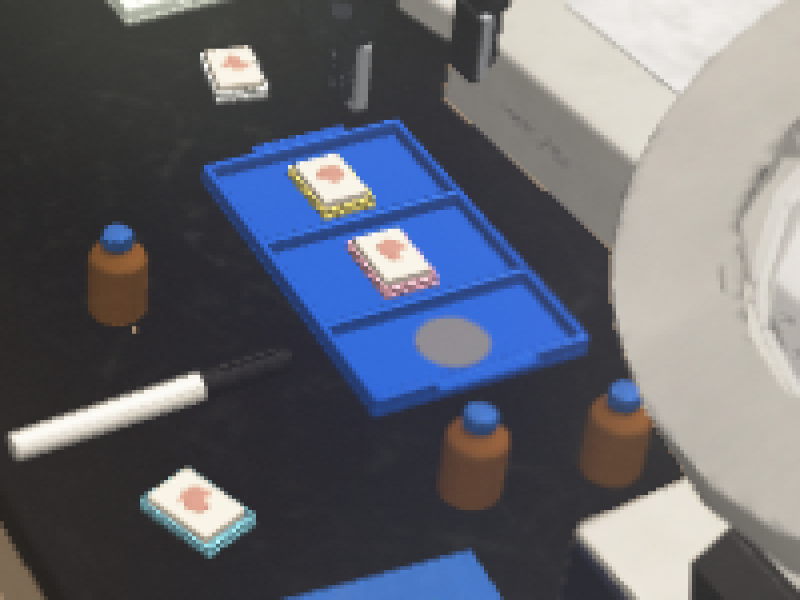

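Pink lies flat in the middle bay at crop (393,262). Before reaching turquoise I check the clearance to the blue box.

```bash
python3 - <<'E'
from h import *
c=pickle.load(open("top0.pkl","rb"))
v,u=np.mgrid[:480,:640]
P=(c["origin"]+rays(c,np.c_[u.ravel(),v.ravel()])*c["range_z"].ravel()[:,None]).reshape(480,640,3)
b=P[240:310,480:572].reshape(-1,3); b=b[(b[:,2]>20)&(b[:,2]<300)]; print(b.min(0),b.max(0),np.percentile(b[:,2],[50,90]))
E
```

```text
[ 372.99306881 -415.31802793   20.02508978] [ 469.61206069 -308.79679926   39.23975936] [32.65588475 35.07575416]
```

Emit:
move_arm(commands=[{"delta_pos": [-0.05,0.035,0.0],"twist": [0,0,-0.03]},{"delta_pos": [-0.115,0.085,0.005],"twist": [0,0,-0.06]},{"delta_pos": [-0.18,0.135,0.01],"twist": [0,0,-0.09]},{"delta_pos": [-0.24,0.18,0.02],"twist": [0,0,-0.121]},{"delta_pos": [-0.28,0.208,0.05],"twist": [0,0,-0.121]},{"delta_pos": [-0.295,0.219,0.09],"twist": [0,0,-0.121]},{"delta_pos": [-0.295,0.219,0.125],"twist": [0,0,-0.121]},{"delta_pos": [-0.295,0.219,0.141],"twist": [0,0,-0.121]},{"delta_pos": [-0.295,0.219,0.141],"twist": [0,0,-0.121]},{"delta_pos": [-0.295,0.219,0.141],"twist": [0,0,-0.121]}])

```text
time: 14.77
position: [398.2, -231.3, 43.9]
tool_rot: [3.135, -0.01, 0.338]
contact_force: [0.4, -0.2, -0.2]
finger_gap: 50.4
```

```bash
python3 plan.py 393.3,-230.5,4,19.4
```

```text
t 14.77 p [ 398.2 -231.3   43.9] rpy [179.6  -0.6  19.4] gap 50.4 F [ 0.4 -0.2 -0.2]
393.3,-230.5,4,19.4 dp [-0.01, -0.005, 0.08] tw [0.002, -0.003, -0.0] dist 40 mm rows>=1.0; ang rows>=0.1
```

Emit:
move_arm(commands=[{"delta_pos": [-0.01,-0.005,0.02],"twist": [0.002,-0.003,0]},{"delta_pos": [-0.01,-0.005,0.04],"twist": [0.002,-0.003,0]},{"delta_pos": [-0.01,-0.005,0.06],"twist": [0.002,-0.003,0]},{"delta_pos": [-0.01,-0.005,0.075],"twist": [0.002,-0.003,0]},{"delta_pos": [-0.01,-0.005,0.081],"twist": [0.002,-0.003,0]},{"delta_pos": [-0.01,-0.005,0.081],"twist": [0.002,-0.003,0]},{"delta_pos": [-0.01,-0.005,0.081],"twist": [0.002,-0.003,0]}])

```text
time: 15.35
position: [392.9, -230.8, 3.1]
tool_rot: [3.141, 0.0, 0.338]
contact_force: [-0.1, -0.3, 0.3]
finger_gap: 50.4
```

```bash
python3 plan.py 393.3,-230.5,3.5,19.4;  python3 - <<'E'
from h import *
from rig import vision,sensors
c=vision.camera("scene")
cv2.imwrite("pics/s10z.png",cv2.resize(c["image"][280:400,260:420],None,fx=5,fy=5,interpolation=3)[:,:,::-1])
E
```

```text
t 15.35 p [ 392.9 -230.8    3.1] rpy [180.    0.   19.4] gap 50.4 F [-0.1 -0.3  0.3]
393.3,-230.5,3.5,19.4 dp [0.001, -0.0, -0.001] tw [0.0, 0.0, -0.0] dist 1 mm rows>=0.0; ang rows>=0.0
```

View pics/s10z.png

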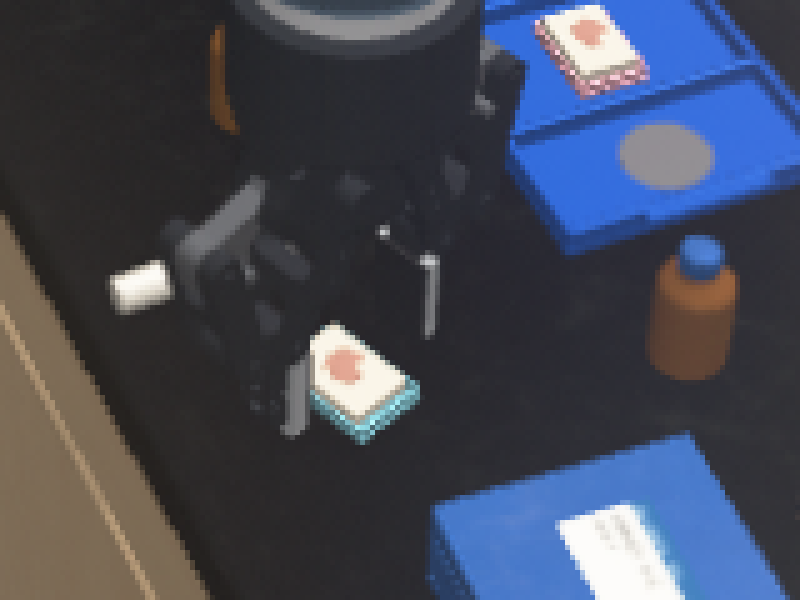

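The fingers straddle turquoise at crop (360,380). Next I close.

Emit:
move_arm(commands=[{"delta_pos": [0,0,-0.001],"twist": [0,0,0]},{"delta_pos": [0,0,-0.001],"twist": [0,0,0]},{"delta_pos": [0,0,-0.001],"twist": [0,0,0]},{"delta_pos": [0,0,-0.001],"twist": [0,0,0]},{"delta_pos": [0,0,-0.001],"twist": [0,0,0]}], grip=-1, force=35)

```text
time: 15.82
position: [393.8, -231.2, 4.5]
tool_rot: [3.14, -0.001, 0.338]
contact_force: [-1.0, 0.4, 6.6]
finger_gap: 22.4
```

```bash
python3 plan.py 393.3,-230.5,110,19.4 480,-40,110,10 573.7,151.7,110,0.7
```

```text
t 15.82 p [ 393.8 -231.2    4.5] rpy [ 1.799e+02 -1.000e-01  1.940e+01] gap 22.4 F [-1.   0.4  6.6]
393.3,-230.5,110,19.4 dp [-0.0, -0.001, -0.211] tw [0.0, -0.0, -0.0] dist 106 mm rows>=2.5; ang rows>=0.0
480,-40,110,10 dp [0.29, -0.303, -0.211] tw [0.0, -0.0, 0.052] dist 235 mm rows>=5.6; ang rows>=1.3
573.7,151.7,110,0.7 dp [0.594, -0.603, -0.211] tw [0.0, -0.0, 0.104] dist 436 mm rows>=10.5; ang rows>=2.6
```

Emit:
move_arm(commands=[{"delta_pos": [0,0,-0.06],"twist": [0,0,0]},{"delta_pos": [0,0,-0.13],"twist": [0,0,0]},{"delta_pos": [0.01,-0.01,-0.2],"twist": [0,0,0]},{"delta_pos": [0.055,-0.055,-0.211],"twist": [0,0,0.01]},{"delta_pos": [0.11,-0.112,-0.211],"twist": [0,0,0.02]},{"delta_pos": [0.165,-0.168,-0.211],"twist": [0,0,0.035]},{"delta_pos": [0.22,-0.225,-0.211],"twist": [0,0,0.05]},{"delta_pos": [0.275,-0.28,-0.211],"twist": [0,0,0.06]},{"delta_pos": [0.33,-0.337,-0.211],"twist": [0,0,0.07]},{"delta_pos": [0.385,-0.393,-0.211],"twist": [0,0,0.08]}])

```text
time: 16.65
position: [510.1, 20.1, 109.8]
tool_rot: [3.141, -0.002, 0.085]
contact_force: [0.9, -0.6, -0.7]
finger_gap: 22.0
```

```bash
python3 plan.py 573.7,151.7,90,0.7 573.7,151.7,30,0.7
```

```text
t 16.65 p [510.1  20.1 109.8] rpy [ 1.8e+02 -1.0e-01  4.9e+00] gap 22.0 F [ 0.9 -0.6 -0.7]
573.7,151.7,90,0.7 dp [0.149, -0.251, 0.04] tw [0.0, -0.0, 0.023] dist 147 mm rows>=3.5; ang rows>=0.6
573.7,151.7,30,0.7 dp [0.149, -0.251, 0.16] tw [0.0, -0.0, 0.023] dist 167 mm rows>=4.0; ang rows>=0.6
```

Emit:
move_arm(commands=[{"delta_pos": [0.04,-0.068,0.01],"twist": [0,0,0.01]},{"delta_pos": [0.08,-0.135,0.02],"twist": [0,0,0.02]},{"delta_pos": [0.12,-0.2,0.04],"twist": [0,0,0.023]},{"delta_pos": [0.142,-0.24,0.06],"twist": [0,0,0.023]},{"delta_pos": [0.149,-0.251,0.1],"twist": [0,0,0.023]},{"delta_pos": [0.149,-0.251,0.13],"twist": [0,0,0.023]},{"delta_pos": [0.149,-0.251,0.155],"twist": [0,0,0.023]},{"delta_pos": [0.149,-0.251,0.155],"twist": [0,0,0.023]},{"delta_pos": [0.149,-0.251,0.155],"twist": [0,0,0.023]}])

```text
time: 17.4
position: [572.7, 150.3, 31.5]
tool_rot: [3.14, 0.001, 0.012]
contact_force: [0.2, -0.0, -0.1]
finger_gap: 22.5
```

```bash
python3 plan.py 573.7,151.7,8.5,0.7;  python3 - <<'E'
from h import *
from rig import vision,sensors
c=vision.camera("scene")
cv2.imwrite("pics/s11z.png",cv2.resize(c["image"][120:280,230:430],None,fx=4,fy=3.75,interpolation=3)[:,:,::-1])
E
```

```text
t 17.4 p [572.7 150.3  31.5] rpy [179.9   0.    0.7] gap 22.5 F [ 0.2 -0.  -0.1]
573.7,151.7,8.5,0.7 dp [0.002, -0.003, 0.046] tw [0.001, 0.0, -0.0] dist 23 mm rows>=0.6; ang rows>=0.0
```

View pics/s11z.png

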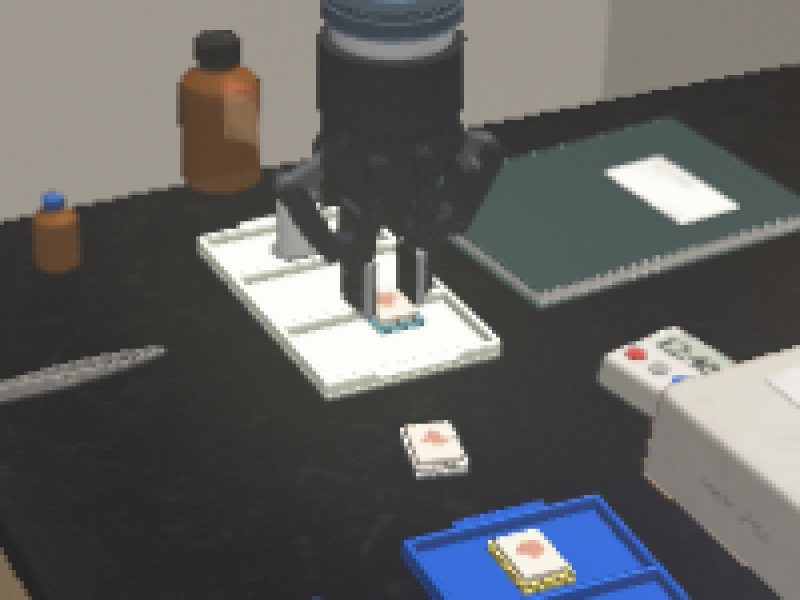

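Turquoise is held flat at crop (397,312), 25 mm over the near wide bay. Next I lower and release it.

Emit:
move_arm(commands=[{"delta_pos": [0.002,-0.003,0.012],"twist": [0,0,0]},{"delta_pos": [0.002,-0.003,0.024],"twist": [0,0,0]},{"delta_pos": [0.002,-0.003,0.036],"twist": [0,0,0]},{"delta_pos": [0.002,-0.003,0.044],"twist": [0,0,0]},{"delta_pos": [0.002,-0.003,0.046],"twist": [0,0,0]},{"delta_pos": [0.002,-0.003,0.046],"twist": [0,0,0]},{"delta_pos": [0.002,-0.003,0.046],"twist": [0,0,0]}])

```text
time: 18.03
position: [574.8, 151.9, 9.5]
tool_rot: [3.141, -0.002, 0.011]
contact_force: [-0.1, -0.9, -0.3]
finger_gap: 22.2
```

Emit:
move_arm(commands=[{"delta_pos": [0,0,0],"twist": [0,0,0]},{"delta_pos": [0,0,0],"twist": [0,0,0]},{"delta_pos": [0,0,0],"twist": [0,0,0]},{"delta_pos": [0,0,-0.02],"twist": [0,0,0]},{"delta_pos": [0,0,-0.08],"twist": [0,0,0]},{"delta_pos": [0,0,-0.15],"twist": [0,0,0]},{"delta_pos": [0,0,-0.21],"twist": [0,0,0]}], grip=0.18)

```text
time: 18.62
position: [574.8, 151.7, 116.6]
tool_rot: [3.14, -0.002, 0.011]
contact_force: [0.8, 0.4, -0.1]
finger_gap: 50.4
```

```bash
python3 plan.py 418,-97.5,115,0 418,-97.5,4.5,0;  python3 - <<'E'
from meas import *
from rig import vision,sensors
c=vision.camera("scene")
cv2.imwrite("pics/s12z.png",cv2.resize(c["image"][120:320,230:430],None,fx=3,fy=3,interpolation=3)[:,:,::-1])
H=hsv(c);blue=(H[...,0]>100)&(H[...,0]<125)&(H[...,1]>120)&(H[...,2]>60)
m=comp(blue,(309,286),10);print(m.sum(),onplane(c,[cent(m)],46))
E
```

```text
t 18.62 p [574.8 151.7 116.6] rpy [ 1.799e+02 -1.000e-01  6.000e-01] gap 50.4 F [ 0.8  0.4 -0.1]
418,-97.5,115,0 dp [-0.319, 0.495, 0.003] tw [0.0, -0.001, 0.004] dist 294 mm rows>=7.1; ang rows>=0.1
418,-97.5,4.5,0 dp [-0.32, 0.495, 0.224] tw [0.0, -0.001, 0.004] dist 315 mm rows>=7.6; ang rows>=0.1
48 [[418.27868606 -99.2876615   46.        ]]
```

View pics/s12z.png

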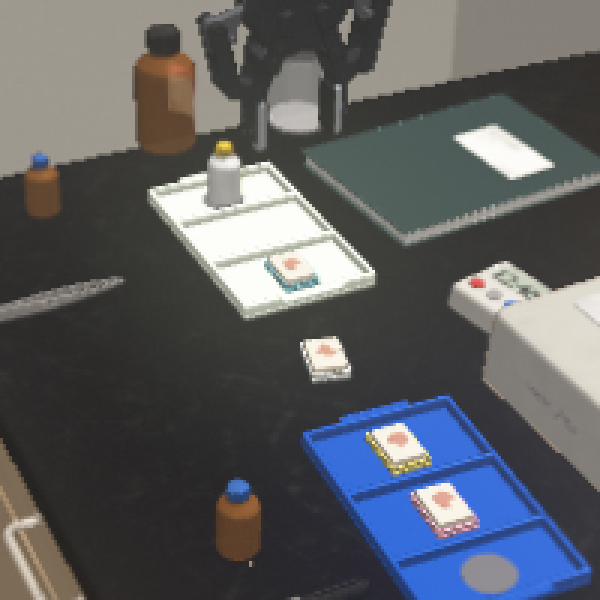

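Turquoise lies flat in its bay at crop (293,270), and the white vial still stands. Next is the amber vial at (418,-98).

Emit:
move_arm(commands=[{"delta_pos": [-0.025,0.04,0],"twist": [0,0,0]},{"delta_pos": [-0.065,0.1,0],"twist": [0,0,0]},{"delta_pos": [-0.108,0.167,0],"twist": [0,0,0]},{"delta_pos": [-0.151,0.234,0],"twist": [0,0,0]},{"delta_pos": [-0.194,0.3,0],"twist": [0,0,0]},{"delta_pos": [-0.237,0.367,0],"twist": [0,0,0]},{"delta_pos": [-0.275,0.428,0],"twist": [0,0,0]},{"delta_pos": [-0.305,0.474,0],"twist": [0,0,0]},{"delta_pos": [-0.319,0.496,0],"twist": [0,0,0]},{"delta_pos": [-0.319,0.496,0],"twist": [0,0,0]}], grip=0.41)

```text
time: 19.5
position: [421.1, -99.5, 120.7]
tool_rot: [-3.137, -0.013, 0.004]
contact_force: [0.2, 0.3, -0.3]
finger_gap: 60.2
```

Emit:
move_arm(commands=[{"delta_pos": [0,0,0],"twist": [0,0,0]},{"delta_pos": [0,0,0],"twist": [0,0,0]},{"delta_pos": [0,0,0],"twist": [0,0,0]}])

```text
time: 19.75
position: [422.5, -98.1, 121.0]
tool_rot: [-3.137, -0.014, 0.007]
contact_force: [0.2, 0.7, 0.8]
finger_gap: 60.3
```

```bash
python3 plan.py 418,-98,4.5,0
```

```text
t 19.75 p [422.5 -98.1 121. ] rpy [-179.7   -0.8    0.4] gap 60.3 F [0.2 0.7 0.8]
418,-98,4.5,0 dp [-0.012, 0.001, 0.233] tw [-0.001, -0.004, 0.002] dist 117 mm rows>=2.8; ang rows>=0.1
```

Emit:
move_arm(commands=[{"delta_pos": [-0.01,0.001,0.03],"twist": [0,-0.004,0]},{"delta_pos": [-0.012,0.001,0.06],"twist": [0,-0.004,0]},{"delta_pos": [-0.012,0.001,0.1],"twist": [0,-0.004,0]},{"delta_pos": [-0.012,0.001,0.14],"twist": [0,-0.004,0]},{"delta_pos": [-0.012,0.001,0.18],"twist": [0,-0.004,0]},{"delta_pos": [-0.012,0.001,0.215],"twist": [0,-0.004,0]},{"delta_pos": [-0.012,0.001,0.233],"twist": [0,-0.004,0]},{"delta_pos": [-0.012,0.001,0.233],"twist": [0,-0.004,0]},{"delta_pos": [-0.012,0.001,0.233],"twist": [0,-0.004,0]}])

```text
time: 20.5
position: [418.4, -97.5, 4.2]
tool_rot: [-3.137, -0.0, 0.008]
contact_force: [0.3, -0.1, 0.3]
finger_gap: 60.4
```

```bash
python3 plan.py 418,-98,4.5,0;  python3 - <<'E'
from h import *
from rig import vision,sensors
c=vision.camera("scene")
cv2.imwrite("pics/s13z.png",cv2.resize(c["image"][220:340,230:390],None,fx=5,fy=5,interpolation=3)[:,:,::-1])
E
```

```text
t 20.5 p [418.4 -97.5   4.2] rpy [-179.8   -0.     0.5] gap 60.4 F [ 0.3 -0.1  0.3]
418,-98,4.5,0 dp [-0.001, 0.001, -0.001] tw [-0.001, -0.0, 0.003] dist 1 mm rows>=0.0; ang rows>=0.1
```

View pics/s13z.png

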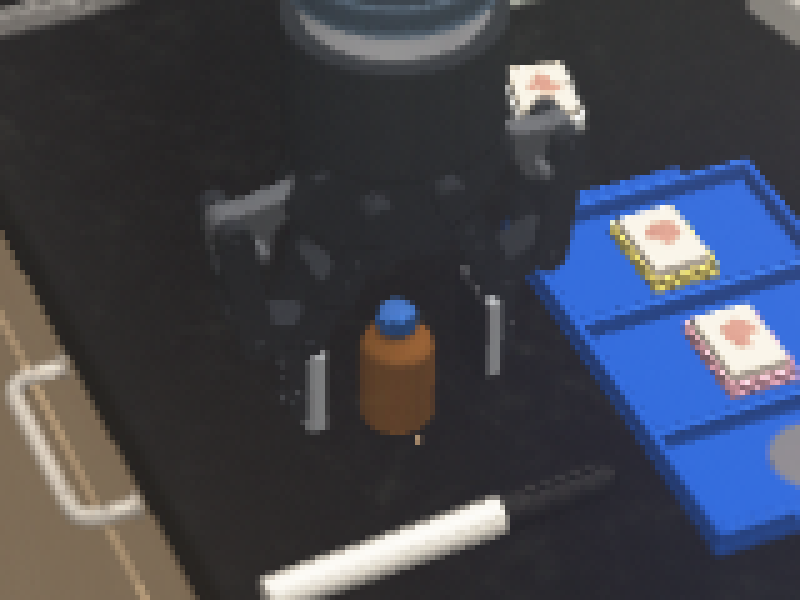

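The fingers straddle the amber vial at crop (398,380), clear of the marker. Next I close.

Emit:
move_arm(commands=[{"delta_pos": [0,0.001,0],"twist": [0,0,0.002]},{"delta_pos": [0,0.001,0],"twist": [0,0,0.002]},{"delta_pos": [0,0.001,0],"twist": [0,0,0.002]},{"delta_pos": [0,0.001,0],"twist": [0,0,0.002]},{"delta_pos": [0,0.001,0],"twist": [0,0,0.002]},{"delta_pos": [0,0.001,0],"twist": [0,0,0.002]}], grip=-1, force=40)

```text
time: 21.05
position: [420.0, -98.2, 5.8]
tool_rot: [-3.137, -0.004, 0.001]
contact_force: [-0.2, 0.7, 6.7]
finger_gap: 26.3
```

```bash
python3 plan.py 418,-98,90,0 542,-185,90,-2.3 542,-185,10,-2.3
```

```text
t 21.05 p [420.  -98.2   5.8] rpy [-1.797e+02 -2.000e-01  1.000e-01] gap 26.3 F [-0.2  0.7  6.7]
418,-98,90,0 dp [-0.003, -0.001, -0.168] tw [-0.002, -0.001, 0.0] dist 84 mm rows>=2.0; ang rows>=0.1
542,-185,90,-2.3 dp [0.244, 0.173, -0.168] tw [-0.002, -0.001, 0.013] dist 172 mm rows>=4.1; ang rows>=0.3
542,-185,10,-2.3 dp [0.244, 0.174, -0.008] tw [-0.002, -0.001, 0.013] dist 150 mm rows>=3.6; ang rows>=0.3
```

Emit:
move_arm(commands=[{"delta_pos": [0,0,-0.05],"twist": [0,0,0]},{"delta_pos": [0,0,-0.11],"twist": [0,0,0]},{"delta_pos": [0.02,0.014,-0.16],"twist": [0,0,0]},{"delta_pos": [0.06,0.042,-0.168],"twist": [0,0,0.005]},{"delta_pos": [0.11,0.078,-0.168],"twist": [0,0,0.013]},{"delta_pos": [0.16,0.113,-0.168],"twist": [0,0,0.013]},{"delta_pos": [0.205,0.145,-0.168],"twist": [0,0,0.013]},{"delta_pos": [0.235,0.166,-0.168],"twist": [-0.001,-0.001,0.013]},{"delta_pos": [0.244,0.173,-0.168],"twist": [-0.001,-0.001,0.013]},{"delta_pos": [0.244,0.173,-0.168],"twist": [-0.001,-0.001,0.013]}])

```text
time: 21.88
position: [542.7, -186.1, 90.1]
tool_rot: [-3.141, -0.002, -0.04]
contact_force: [-0.1, 0.8, 0.3]
finger_gap: 26.1
```

Emit:
move_arm(commands=[{"delta_pos": [0,0,0.005],"twist": [0,0,0]},{"delta_pos": [0,0,0.01],"twist": [0,0,0]},{"delta_pos": [0,0,0.01],"twist": [0,0,0]}])

```text
time: 22.13
position: [540.8, -184.8, 84.1]
tool_rot: [-3.139, 0.001, -0.04]
contact_force: [-0.0, -0.9, 0.2]
finger_gap: 25.9
```

```bash
python3 plan.py 542,-185,30,-2.3 542,-185,11,-2.3;  python3 - <<'E'
from h import *
from rig import vision,sensors
c=vision.camera("scene")
cv2.imwrite("pics/s14z.png",cv2.resize(c["image"][200:360,290:490],None,fx=4,fy=3.75,interpolation=3)[:,:,::-1])
E
```

```text
t 22.13 p [ 540.8 -184.8   84.1] rpy [-1.799e+02  1.000e-01 -2.300e+00] gap 25.9 F [-0.  -0.9  0.2]
542,-185,30,-2.3 dp [0.002, 0.001, 0.108] tw [-0.001, 0.0, 0.0] dist 54 mm rows>=1.3; ang rows>=0.0
542,-185,11,-2.3 dp [0.003, 0.001, 0.146] tw [-0.001, 0.0, 0.0] dist 73 mm rows>=1.8; ang rows>=0.0
```

View pics/s14z.png

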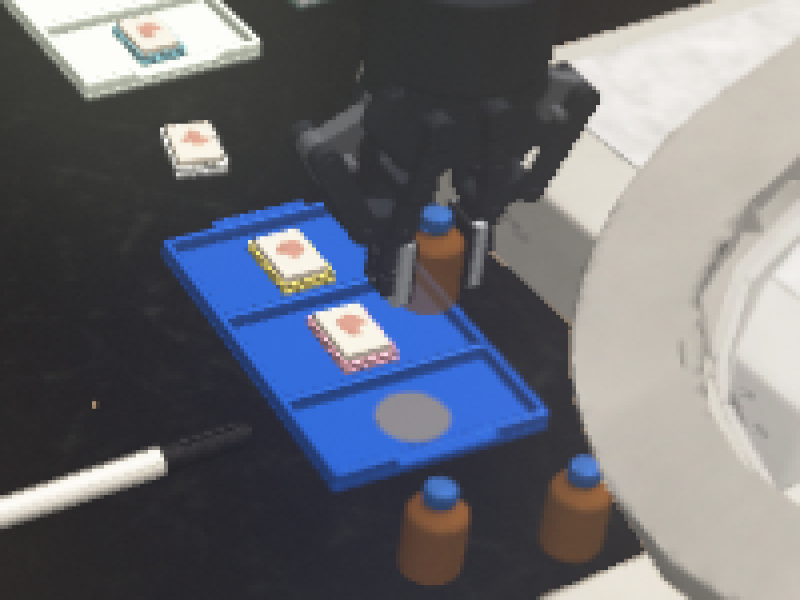

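The amber vial hangs upright over its bay (crop (437,260), disc at (413,417)). Next I lower it.

Emit:
move_arm(commands=[{"delta_pos": [0.002,0.001,0.03],"twist": [0,0,0]},{"delta_pos": [0.002,0.001,0.06],"twist": [0,0,0]},{"delta_pos": [0.002,0.001,0.09],"twist": [0,0,0]},{"delta_pos": [0.002,0.001,0.115],"twist": [0,0,0]},{"delta_pos": [0.002,0.001,0.13],"twist": [0,0,0]},{"delta_pos": [0.002,0.001,0.141],"twist": [0,0,0]},{"delta_pos": [0.002,0.001,0.147],"twist": [0,0,0]},{"delta_pos": [0.002,0.001,0.149],"twist": [0,0,0]},{"delta_pos": [0.002,0.001,0.149],"twist": [0,0,0]}])

```text
time: 22.93
position: [542.3, -185.5, 10.2]
tool_rot: [-3.139, -0.0, -0.04]
contact_force: [-0.5, -1.1, 0.2]
finger_gap: 26.4
```

Emit:
move_arm(commands=[{"delta_pos": [0,0,0.002],"twist": [0,0,0]},{"delta_pos": [0,0,0.003],"twist": [0,0,0]},{"delta_pos": [0,0,0.003],"twist": [0,0,0]}])

```text
time: 23.18
position: [543.0, -185.9, 9.9]
tool_rot: [-3.139, -0.001, -0.04]
contact_force: [-1.7, 0.6, 4.9]
finger_gap: 26.1
```

Emit:
move_arm(commands=[{"delta_pos": [0,0,0],"twist": [0,0,0]},{"delta_pos": [0,0,0],"twist": [0,0,0]},{"delta_pos": [0,0,0],"twist": [0,0,0]},{"delta_pos": [0,0,0],"twist": [0,0,0]},{"delta_pos": [0,0,-0.03],"twist": [0,0,0]},{"delta_pos": [0,0,-0.08],"twist": [0,0,0]},{"delta_pos": [0,0,-0.14],"twist": [0,0,0]},{"delta_pos": [0,0,-0.21],"twist": [0,0,0]},{"delta_pos": [0,0,-0.28],"twist": [0,0,0]}], grip=0.18)

```text
time: 23.93
position: [542.1, -186.3, 151.7]
tool_rot: [-3.139, -0.0, -0.041]
contact_force: [0.8, -0.7, 0.5]
finger_gap: 50.3
```

```bash
python3 plan.py 400,0,250,0
```

```text
t 23.93 p [ 542.1 -186.3  151.7] rpy [-179.9   -0.    -2.3] gap 50.3 F [ 0.8 -0.7  0.5]
400,0,250,0 dp [-0.299, -0.361, -0.196] tw [-0.001, -0.0, -0.013] dist 254 mm rows>=6.1; ang rows>=0.3
```

Emit:
move_arm(commands=[{"delta_pos": [-0.02,-0.025,-0.04],"twist": [0,0,0]},{"delta_pos": [-0.06,-0.075,-0.1],"twist": [0,0,0]},{"delta_pos": [-0.12,-0.15,-0.15],"twist": [0,0,0]},{"delta_pos": [-0.18,-0.22,-0.19],"twist": [0,0,0]},{"delta_pos": [-0.24,-0.29,-0.196],"twist": [0,0,0]},{"delta_pos": [-0.28,-0.34,-0.196],"twist": [0,0,0]},{"delta_pos": [-0.299,-0.361,-0.196],"twist": [0,0,-0.01]},{"delta_pos": [-0.299,-0.361,-0.196],"twist": [0,0,-0.01]},{"delta_pos": [-0.299,-0.361,-0.196],"twist": [0,0,-0.01]}])

```text
time: 24.68
position: [399.3, 1.0, 250.7]
tool_rot: [-3.138, -0.002, -0.006]
contact_force: [0.8, -0.8, -0.3]
finger_gap: 50.5
```

```bash
python3 - <<'E'
from meas import *
from rig import vision
C={n:vision.camera(n) for n in("top","scene")}
for n,c in C.items(): cv2.imwrite(f"pics/{n}F.png",c["image"][:,:,::-1]); pickle.dump(c,open(n+"F.pkl","wb"))
c=C["top"]; H=hsv(c); c0=pickle.load(open("top0.pkl","rb"))
v,u=np.mgrid[:480,:640]
def PP(c): return (c["origin"]+rays(c,np.c_[u.ravel(),v.ravel()])*c["range_z"].ravel()[:,None]).reshape(480,640,3)
blue=(H[...,0]>100)&(H[...,0]<125)&(H[...,1]>120)&(H[...,2]>60)
red=((H[...,0]<12)|(H[...,0]>170))&(H[...,1]>50)&(H[...,2]>120)
T=dict(blue=(np.array([544.5,-120.8]),-2.3),white=(np.array([573,210.]),180.7))
def loc(t,p):
    o,a=T[t]; a=np.radians(a); d=np.array(p)-o; return np.round([d@[np.cos(a),np.sin(a)],d@[-np.sin(a),np.cos(a)]],1)
for n,t,P in(("yel","blue",(546.8,-62.8,10)),("pink","blue",(544.2,-126.8,10)),("turq","white",(573.7,151.7,10))):
    for k,cc in C.items():
        h=hsv(cc); r=((h[...,0]<12)|(h[...,0]>170))&(h[...,1]>50)&(h[...,2]>120)
        s=proj(cc,P)[0].round().astype(int); m=comp(r,s,6)
        if m is not None: print(n,k,m.sum(),"tissue in tray",loc(t,onplane(cc,[cent(m)],13)[0,:2]))
for n,t,P,lo,hi in(("amb","blue",(542,-185,50),100,125),("white","white",(572.7,273.5,50),18,35)):
    for k,cc in C.items():
        h=hsv(cc); r=(h[...,0]>lo)&(h[...,0]<hi)&(h[...,1]>120)&(h[...,2]>60)
        if n=="amb":  # cap differs from tray: limit near the expected cap
            z=np.zeros_like(r); s=proj(cc,P)[0].round().astype(int); z[s[1]-6:s[1]+7,s[0]-6:s[0]+7]=1; r&=z
        s=proj(cc,P)[0].round().astype(int); m=comp(r,s,6)
        if m is not None: print(n,k,m.sum(),"cap in tray",loc(t,onplane(cc,[cent(m)],54 if k=="top" else 50)[0,:2]))
# undisturbed things
H0=hsv(c0)
for k,s,t,r in(("cw",(313,210),110,10),("marker",(431,297),110,8),("forceps",(236,290),70,8)):
    for hh,cc in((H0,c0),(H,c)):
        m=comp(hh[...,2]>t,s,r); print(k,None if m is None else rect(cc,m,8))
for n,t in(("top",0),):
    a=c["image"][160:330,130:530]; cv2.imwrite("pics/topFz.png",cv2.resize(a,None,fx=2,fy=2,interpolation=3)[:,:,::-1])
E
```

```text
yel top 30 tissue in tray [ 0.8 60.4]
yel scene 21 tissue in tray [ 1.3 59.4]
pink top 27 tissue in tray [-0.2 -2.7]
pink scene 26 tissue in tray [ 0.8 -3.9]
turq top 28 tissue in tray [-1.5 55.8]
turq scene 12 tissue in tray [-1.7 57.1]
amb top 36 cap in tray [ -0.2 -63.9]
amb scene 125 cap in tray [  3.3 -60.7]
white top 36 cap in tray [ -0.4 -62. ]
white scene 25 cap in tray [ -2.8 -63.5]
cw (array([549.8,  47.8]), array([29.8, 42.5]), np.float32(76.4))
cw (array([549.8,  47.8]), array([29.8, 42.5]), np.float32(76.4))
marker (array([ 381.9, -166.8]), array([14.2, 89.3]), np.float32(0.9))
marker (array([ 381.9, -166.8]), array([14.1, 89.4]), np.float32(1.1))
forceps (array([396.1, 195.8]), array([ 15., 125.]), np.float32(180.0))
forceps (array([396.1, 195.8]), array([ 15., 125.]), np.float32(180.0))
```

View pics/topFz.png

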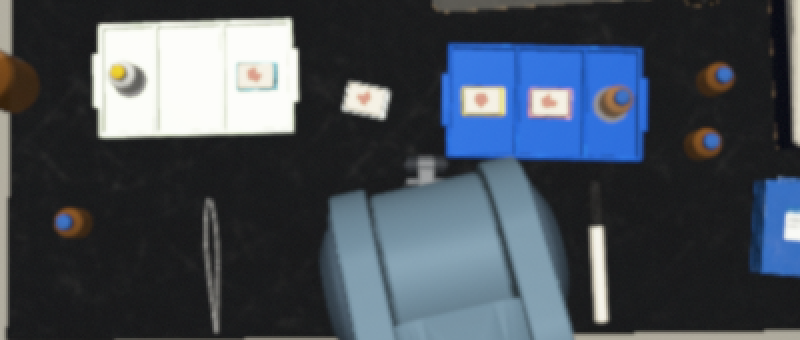

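View pics/sceneF.png

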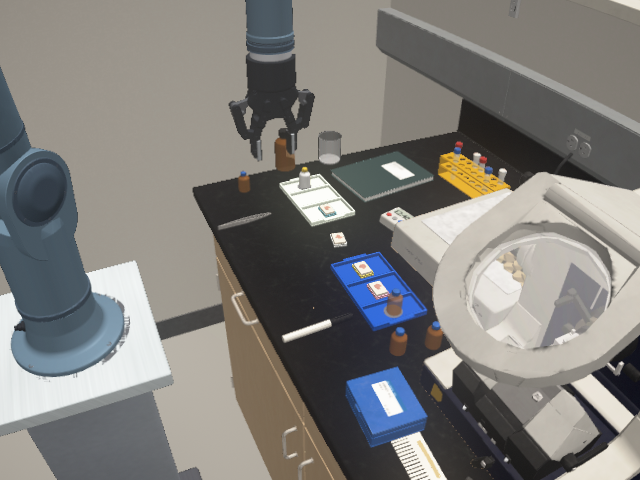

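In the final views both vials stand upright in their disc bays: white at top-crop (127,77), amber at (613,100). The three cassettes lie flat in their wide bays, and the white cassette, marker and forceps are where they were.

```bash
python3 -c "
from rig import order; print(order.sign_off())"
```

```text
the job is handed in; nothing more can be done
None
```

Both kits are made up and the job is handed in, at about 25 s of robot time out of the 115 s allowed. Sign-off gave no verdict, so the results below are my own last camera checks, in each tray's frame.

| Item | Tray | Measured, top view (mm) | Bay centre, y (mm) |
|---|---|---|---|
| Amber vial | blue | (-0.2, -63.9) | -64 |
| White vial | white | (-0.4, -62.0) | -64 |
| Pink cassette | blue | (-0.2, -2.7) | -6 |
| Yellow cassette | blue | (0.8, 60.4) | 58 |
| Turquoise cassette | white | (-1.5, 55.8) | 58 |

- **Placing:** all five are within about 4 mm of their bay centres. Both vials stand upright and every cassette lies flat with its wax block up.
- **Amber vial choice:** I took the vial about 430 mm from the base. The other three amber vials were 540 mm or more away.
- **Left alone:** the white cassette, forceps and marker showed no shift between the first and last pictures. The gripper is open and raised clear.
- **Check that disagreed:** the scene camera put the amber cap at (3.3, -60.7), because the colour mask ran into the blue tray around it. I discounted that reading. The other scene-camera readings agreed with the top view to about 3 mm.

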